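Free a jammed reader tray with the release pin

TASK

The plate reader's tray is latched shut. Take the red-handled release pin from its stand and feel, through the three small holes in the reader's sloping blue panel, for the hidden spring latch; press it gently with the pin until the tray springs out, never forcing the pin, then put the pin back upright in its stand with its shoulder down on the top plate and pull the tray out to its stop by the blue fin. Leave the bottle, the beaker and the vial where they stand.

Things in the scene. Friction and masses are not known exactly. Their poses are not given: they have to be found in the camera images.
- pin_grip (a point): Centre of the red handle of the release pin, loose, upright in the stand at the start. Handle 22 x 14 x 60 mm (own x, y, z; grip across the 14 mm, along y); below it a round black shoulder 20 mm across, its underside 32 mm below this point; then a steel rod 6 mm in diameter. z points from rod end to handle; the rod's round end is 102 mm below this point. About 60 g
- pin_tip (a point): The round end of the pin's rod (z as for pin_grip)
- stand_mouth (a point): Middle of the 12 mm hole in the 8 mm thick, 60 x 60 mm top plate of the pin's fixed aluminium stand, at the plate's upper face, 85 mm above the bench; open below. With the pin home its shoulder rests on the plate, so pin_grip is 32 mm above this point; the handle's flat sides face the stand's y
- panel: Sloping blue panel, 108 x 182 mm, 12 mm thick, on the white reader (190 deep, 200 wide, 118 mm high, fixed). Origin: centre of the middle hole's mouth, on the outer face; z points straight out along the holes' axis, 25 degrees from vertical, leaning to the front; y runs along the row of holes, x up the slope. Three through holes 10 mm in diameter at y = -30, 0, +30 mm
- tray (a joint): How far the tray has slid out of the reader, m: 0 shut and latched, 0.075 at its stop, fully out. When the latch trips, a spring drives it out 25 to 50 mm and friction then holds it; drawing it on takes under 4 N and it stays where it is left
- tray_pull (a point): Grip point of the upright blue fin on the tray's front: fin 12 mm thick across y, 40 mm high (this point half-way up, 40 mm above the bench), standing 39 mm out from the tray's front, this point 23 mm out. x points into the reader: the tray is pulled along -x
- white_bottle: White plastic bottle, 68 mm in diameter, 150 mm high, loose bystander; origin at the centre of its base
- beaker: Empty beaker, 69 mm in diameter, 91 mm high, loose bystander; origin at the centre of its base
- vial: Small vial with a green cap, 32 mm in diameter, 58 mm high, loose bystander; origin at the centre of its base
- hole_b (a point): Mouth of the hole at y = +30 mm of the panel (axes as the panel's). A hidden flat paddle, 36 mm wide along y, its middle anywhere from y = -36 to +36 mm, lies behind one of the three holes (now and then two), resting 20 to 30 mm below the outer face. Behind a wrong hole there is nothing down to 50 mm
- hole_a (a point): Mouth of the hole at y = -30 mm of the panel (axes as the panel's). Pushed in along the hole axis the hidden paddle is a spring: 2.8 N at first touch, 0.35 N more per mm; 8 to 10 mm of travel trips the latch, at 12 mm it meets a hard stop. More than 30 N on the pin counts as forcing it
There are look-alikes about, which are no part of the job. Of the things that look like the part that bears pin_grip, the smallest one is meant.

How it is judged:
On the way:
1. the tray has sprung out at least 15 mm while the pin's rod is through one of the panel's holes (value of joint tray above 0.015 m and z of pin_tip in the frame of panel between -0.06 and -0.014 m and x of pin_tip in the frame of panel between -0.02 and 0.02 m), for 0.05 s.
At the end, for the whole second after the job is handed in: The tray is out to its stop (within 5 mm); the pin stands at rest in its stand, upright within 7 degrees, its shoulder down on the top plate within about 6 mm; both are let go (value of joint tray above 0.07 m and distance between pin_grip and stand_mouth below 0.038 m and z of pin_tip in the frame of stand_mouth below -0.064 m and angle between pin_grip's own z axis and vertical below 0.12 rad and linear speed of pin below 0.02 m/s); the robot touches nothing.
It fails at once if the pin is forced: over 30 N between the pin and the reader (contact force between pin and reader above 30 N).
It fails at once if the white bottle is moved over 20 mm or tipped (distance of white_bottle from where it was at the start of the episode above 0.02 m or angle between white_bottle's own z axis and vertical above 0.3 rad).
It fails at once if the beaker is moved over 20 mm or tipped (distance of beaker from where it was at the start of the episode above 0.02 m or angle between beaker's own z axis and vertical above 0.3 rad).
It fails at once if the vial is moved over 20 mm or tipped (distance of vial from where it was at the start of the episode above 0.02 m or angle between vial's own z axis and vertical above 0.3 rad).
It also fails if it takes over 72 s, if anything falls off the work surface, if the arm or the gripper's body presses on something with over 40 N, if the wrist force passes 120 N, or if a joint passes its speed limit or range.

ROBOT

A 6-joint arm with a two-finger parallel gripper is mounted at the origin on a cart in front of the work surface, level with it; the furniture and walls round the work are solid. World frame = base frame: x ahead of the robot, y to its left, z up, the work surface at z = 0. Lengths are in m, angles in rad, forces in N, time in s.
With the tool pointing down it reaches from about 0.25 to 0.775 m from the base axis. Payload 4 kg.
Tool frame: the origin (TCP) lies on the centre line of the jaws, within the pads' length; the fingertips stand 8 mm ahead of it and the grasp point (between the pads) lies 11 mm behind it; y points along the fingers, x is the direction in which the jaws open and shut, and the axes are right-handed (so a half turn about y gives the same grasp; the last joint's range is limited). The gripper opens to 94 mm and grips with 3 to 60 N. Pads are 16 mm wide; open, the fingers measure 119 mm over their backs; the gripper's body (75 mm by 177 mm) begins 78 mm behind the grasp point.
Start: joints at [-1.312, 0.087, 1.371, -0, 1.684, -0.103], TCP at [0.195, -0.514, 0.214] pointing down, gripper open.
Joint ranges: [-3.1, 3.1], [-0.76, 2.03], [0.27, 2.55], [-1.08, 4.22], [0.17, 2.65], [-2.57, 2.57]. Speed limits (rad/s): [2.79, 2.79, 3.14, 3.14, 3.14, 3.14].

INTERFACE

Orientations are given as [roll, pitch, yaw] about the fixed x, y, z axes, in that order (R = Rz(yaw) Ry(pitch) Rx(roll)).
In Python, from bench import robot gives the robot as it stands.
- The arm moves only by the tool step_arm, never from a script. Its argument "commands" is a list of rows, each an object with "xyz": the shift along the world's x, y, z in m, a list of three; "twist": the turn, a rotation vector about the world's x, y, z in degrees, a list of three. In form: [{"xyz": [tx, ty, tz], "twist": [ax, ay, az]}, ...]. A call has 1 to 12 rows; each row is the pose to reach, as a shift and turn from the pose commanded when the call began; what a row does not reach only later rows make up. A row lasts 1/12 s, in which the tool goes at most 41.7 mm and 7.16 degrees, less where a joint would pass 70% of its speed; a pose out of reach is approached as far as the arm can. A call with a gripper value outside its range is refused whole. "fingers" is the closure in counts, from 0 (fully open) to 255 (shut), set as the call begins (left out, the last holds). The fingers move at their own pace and stop on an object; the grip force is fixed at half the most. Time passes only in rows, so rows that repeat a pose let the fingers close. It gives the time, the measured TCP pose, the force and the opening at its end, in the units of the state.
- robot.get_obs(): the state, without advancing time (a new reading comes with each control period).
- robot.snapshot(name): name is "scene" or "top"; returns (picture, depth): 384x512x3 uint8, red, green, blue; 384x512 float32, m along the optical axis (not along the pixel's ray), 0 where there is no reading.
- robot.camera_info(name): a dict with "fx", "fy", "cx", "cy" (pixels), "k1" (the pictures are not rectified: a ray, as slopes to the right and down, at radius r is drawn at 1 + k1 r^2 times it, then the intrinsics apply), "R" (3x3) and "t" (3): a world point X has camera coordinates R X + t. Camera axes: x right, y down, z forward; pixel columns grow to the right and rows downward; lengths in m; the calibration is good to about 2 mm. A picture is of the moment at which its call begins. camera_info takes no time and is no camera call.
- robot.close_job(): hands the job in, once; it reports no verdict.
The state is a dict: "time": time; "joint_positions": joint angles; "qvel": joint speeds; "joint_torque": joint torques, N m; "tool_pos": TCP position; "ee_rot": TCP orientation; "wrist_force": force on the tool from outside, world axes, zero at the start; "wrist_torque": the same for the moment, N m; "width": finger opening in m.
Only numpy, scipy, OpenCV 4.12 (cv2) and the standard library are available. Lean on these libraries where they do the work, as an engineer would, in place of code of your own. Each camera call takes 0.05 s, during which the arm holds its last target.

## Working session

There is one attempt and no reset: what is moved stays moved. The work goes in short steps, Python scripts to look and compute and a tool call to move; the robot and the scene stay as the last step left them, time stands still between calls to the robot, and variables do not carry over. Pictures are saved under pics/ and viewed, and the job is handed in when it is done.

Besides the shell and the picture viewer there is one more tool, called by a JSON object that holds its "method" and its "body". step_arm: Moves the arm, as the interface text tells. Its arguments: {"type":"object","properties":{"commands":{"type":"array"},"fingers":{"type":"number"}},"required":["commands"]}

```bash
mkdir -p pics; ls; cat > h.py <<'E'
import numpy as np, cv2
from bench import robot
def snap(n,name):
    p,d=robot.snapshot(n); cv2.imwrite(f'pics/{name}.png',cv2.cvtColor(p,cv2.COLOR_RGB2BGR)); np.save(f'pics/{name}.npy',d); return p,d
def world(n,u,v,z):
    c=robot.camera_info(n); k=c['k1']
    x=(np.asarray(u,float)-c['cx'])/c['fx']; y=(np.asarray(v,float)-c['cy'])/c['fy']
    a,b=x.copy(),y.copy()
    for _ in range(30):
        r=a*a+b*b; a=x/(1+k*r); b=y/(1+k*r)
    P=np.stack([a*z,b*z,z*np.ones_like(a)],-1)
    return (P-np.array(c['t']))@np.array(c['R'])
def ray(n,u,v):
    c=robot.camera_info(n); o=-np.array(c['R']).T@np.array(c['t'])
    p=world(n,np.array(float(u)),np.array(float(v)),1.0); return o,p-o
def at_z(n,u,v,z):
    o,d=ray(n,u,v); return o+d*(z-o[2])/d[2]
def proj(n,X):
    c=robot.camera_info(n); p=np.asarray(X)@np.array(c['R']).T+np.array(c['t'])
    a=p[...,0]/p[...,2]; b=p[...,1]/p[...,2]; s=1+c['k1']*(a*a+b*b)
    return np.stack([c['fx']*a*s+c['cx'],c['fy']*b*s+c['cy']],-1)
E
python3 - <<'E'
from h import *
for n in('scene','top'):
    snap(n,n+'0'); c=robot.camera_info(n); print(n,c, -np.array(c['R']).T@np.array(c['t']))
print(robot.get_obs())
E
```

```text
pics
scene {'fx': 486.2243109966994, 'fy': 486.2243109966994, 'cx': 259.86218068908323, 'cy': 200.4553659730813, 'k1': 0.07328501337729797, 'R': array([[-0.44647454, -0.89479492,  0.00159132],
       [-0.51322219,  0.25462411, -0.81961549],
       [ 0.73298259, -0.36675415, -0.57291179]]), 't': array([0.28816879, 0.35858339, 0.94402655])} [-0.37926205  0.51277364  0.83428587]
top {'fx': 346.9689795785937, 'fy': 346.9689795785937, 'cx': 257.8761546556807, 'cy': 191.760699008763, 'k1': 0.02126930448114913, 'R': array([[ 0.02873718, -0.9995767 , -0.00453846],
       [-0.99690594, -0.02832748, -0.07332196],
       [ 0.07316236,  0.00663149, -0.997298  ]]), 't': array([0.02835916, 0.54002974, 1.17406411])} [0.45164659 0.03585905 1.21061654]
{'time': 0.1, 'joint_positions': array([-1.31207370e+00,  8.78970757e-02,  1.37206878e+00, -5.23426241e-05,
        1.68363991e+00, -1.03072233e-01]), 'qvel': array([-0.00024083, -0.00156344, -0.00373637, -0.0002295 , -0.00197623,
       -0.00033484]), 'joint_torque': array([ 1.83276730e-03, -3.41252875e+01, -3.03300583e+01,  7.19882967e-02,
        3.05083115e-02, -1.05864146e-04]), 'tool_pos': array([ 0.19454347, -0.51392817,  0.21242992]), 'ee_rot': array([-1.57064094,  0.00200778, -1.20900715]), 'wrist_force': array([ 1.13069351, -0.39853459, -0.4248011 ]), 'wrist_torque': array([-0.01910471, -0.02099515, -0.02769918]), 'width': 0.0940635982676365}
```

View pics/scene0.png

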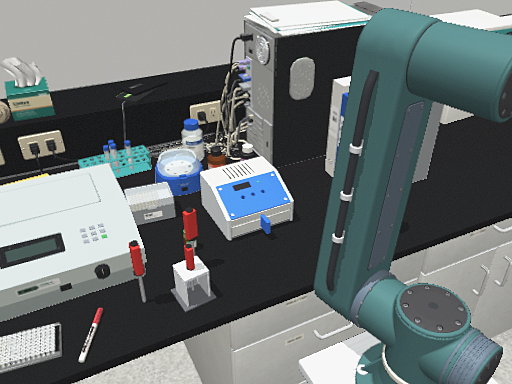

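View pics/top0.png

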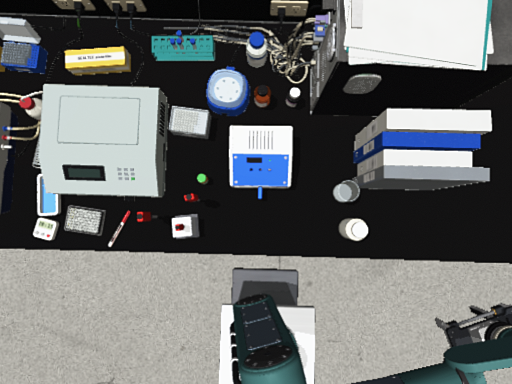

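```bash
python3 - <<'E'
from h import *
s=cv2.imread('pics/scene0.png'); t=cv2.imread('pics/top0.png')
a=cv2.resize(s[195:320,110:310],None,fx=4,fy=4,interpolation=cv2.INTER_CUBIC); cv2.imwrite('pics/c1.png',a)
a=cv2.resize(t[115:245,130:300],None,fx=4.5,fy=4.5,interpolation=cv2.INTER_CUBIC); cv2.imwrite('pics/c2.png',a)
a=cv2.resize(s[150:245,195:300],None,fx=6,fy=6,interpolation=cv2.INTER_CUBIC); cv2.imwrite('pics/c3.png',a)
E
```

```text
(no output)
```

View pics/c1.png

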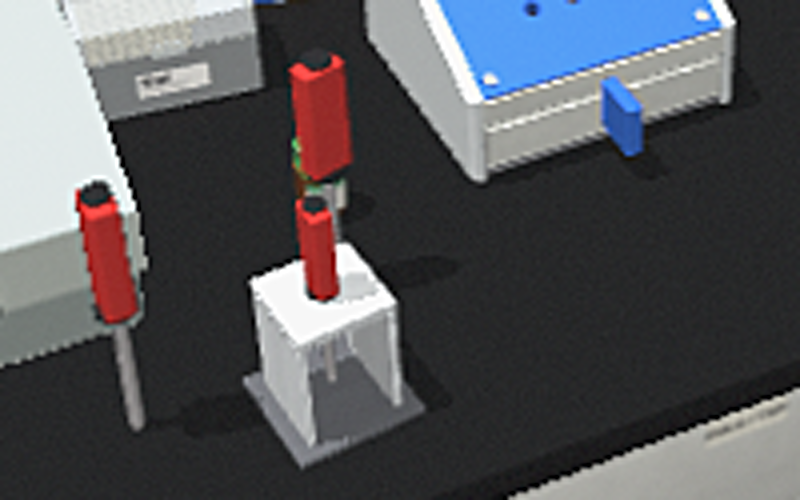

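View pics/c2.png

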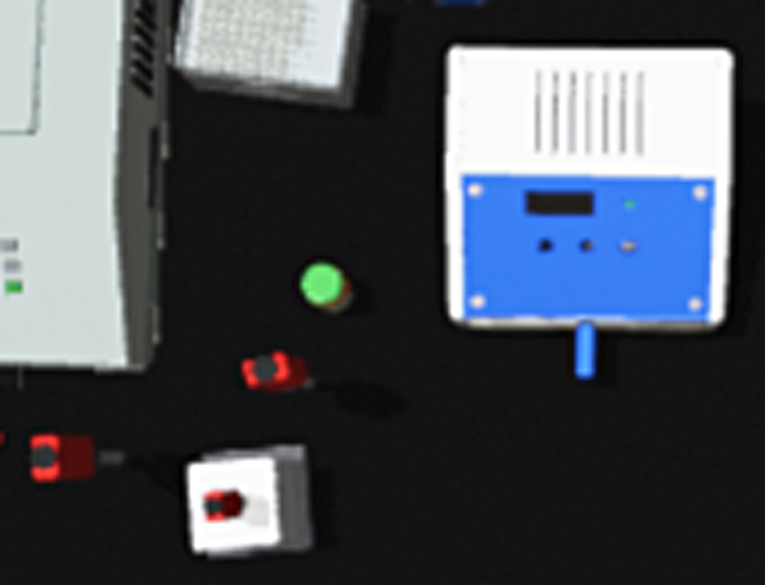

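View pics/c3.png

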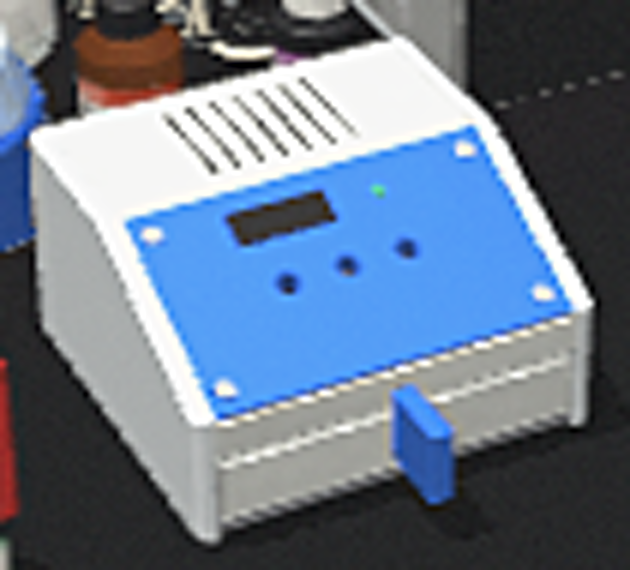

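```bash
python3 - <<'E'
from h import *
np.set_printoptions(precision=4,suppress=True)
from numpy.linalg import svd
def fit(P,it=5,th=.004):
    m=np.ones(len(P),bool)
    for _ in range(it):
        c=P[m].mean(0); n=svd(P[m]-c,full_matrices=False)[2][2]; n*=np.sign(n[2]); m=abs((P-c)@n)<th
    return c,n,m.sum(),np.std((P[m]-c)@n)
for n in('scene','top'):
    img=cv2.cvtColor(cv2.imread(f'pics/{n}0.png'),cv2.COLOR_BGR2HSV); d=np.load(f'pics/{n}0.npy')
    U,V=np.meshgrid(np.arange(512),np.arange(384)); W=world(n,U,V,d)
    roi=np.zeros_like(d,bool)
    if n=='scene': roi[165:222,212:296]=1
    else: roi[152:188,228:294]=1
    m=roi&(img[...,0]>100)&(img[...,0]<125)&(img[...,1]>120)&(img[...,2]>90)
    mm=cv2.erode(m.astype(np.uint8),np.ones((3,3)))>0
    P=W[mm&(d>0)]; c,nn,k,s=fit(P); print(n,'plane',c,nn,k,s,'tilt',np.degrees(np.arccos(nn[2])),'yaw',np.degrees(np.arctan2(-nn[1],-nn[0])))
    # panel corners via minAreaRect projected on plane
    b=W[m&(d>0)]; 
    # holes pix
    hp=[(195+289/6-.4,150+284/6-.4),(195+347/6-.4,150+265/6-.4),(195+406/6-.4,150+248/6-.4)] if n=='scene' else [(130+545/4.5-.4,115+245/4.5-.4),(130+587/4.5-.4,115+245/4.5-.4),(130+628/4.5-.4,115+245/4.5-.4)]
    for u,v in hp:
        o,dr=ray(n,u,v); t=((c-o)@nn)/(dr@nn); print('hole',o+t*dr)
    # stand plate
    roi=np.zeros_like(d,bool)
    if n=='scene': roi[250:300,165:215]=1
    else: roi[205:245,165:205]=1
    m=roi&(img[...,1]<60)&(img[...,2]>150)&(abs(W[...,2]-.085)<.008)
    P=W[m]; print('plate',len(P),P.mean(0),P.min(0),P.max(0),cv2.minAreaRect((P[:,:2]*1000).astype(np.float32)))
    m=(img[...,1]>150)&((img[...,0]<8)|(img[...,0]>172))&(img[...,2]>60)
    nl,l,st,ce=cv2.connectedComponentsWithStats(m.astype(np.uint8))
    for i in range(1,nl):
        if st[i,4]>25:
            P=W[(l==i)&(d>0)]; print('red',st[i],P.mean(0),np.percentile(P,2,axis=0),np.percentile(P,98,axis=0))
E
```

```text
scene plane [0.6017 0.0411 0.0903] [-0.4198 -0.0083  0.9076] 1530 0.0018703579194359772 tilt 24.82466635126114 yaw 1.136001307111983
hole [0.6054 0.0716 0.0922]
hole [0.6069 0.0419 0.0927]
hole [0.6074 0.0118 0.0926]
plate 472 [0.408  0.2926 0.0842] [0.3795 0.2575 0.077 ] [0.4479 0.323  0.0927] ((415.1653137207031, 290.6518249511719), (65.1257095336914, 61.24810791015625), 7.353291988372803)
red [182 209  16  31 358] [0.5057 0.2536 0.1319] [ 0.4948  0.195  -0.    ] [0.646  0.2683 0.1714]
red [129 243  15  33 287] [0.4344 0.3986 0.1356] [0.4284 0.3894 0.0962] [0.4536 0.4057 0.1711]
red [184 244  11  26 179] [0.4094 0.2918 0.1205] [0.4018 0.2836 0.0888] [0.422  0.2979 0.1479]
red [ 92 308  11  16  83] [0.4397 0.4995 0.0111] [0.4224 0.488  0.0006] [0.4568 0.5117 0.0165]
top plane [0.6038 0.0374 0.0918] [-0.4227 -0.0023  0.9063] 1244 0.0017078080364995973 tilt 25.005990687874114 yaw 0.3156059551411356
hole [0.6068 0.0687 0.0932]
hole [0.6076 0.0384 0.0935]
hole [0.6084 0.0089 0.0938]
plate 291 [0.4158 0.2859 0.0844] [0.3836 0.2553 0.0771] [0.4461 0.3189 0.0911] ((415.6767883300781, 288.2777099609375), (59.68391036987305, 61.00721740722656), 6.909533500671387)
red [ 19  97  15  12 127] [0.7848 0.7697 0.1473] [ 0.7687  0.7483 -0.0021] [0.826  0.8977 0.1642]
red [183 193  15   9  74] [0.5068 0.2488 0.1418] [ 0.4971  0.2363 -0.0009] [0.5188 0.2983 0.1747]
red [122 210   9  13  49] [0.4431 0.4964 0.0095] [ 0.4256  0.4851 -0.0013] [0.4608 0.5103 0.0165]
red [137 211  14  11 108] [0.4451 0.3932 0.1357] [ 0.4269  0.3846 -0.0029] [0.4603 0.4586 0.174 ]
```

```bash
cat >> h.py <<'E'
def Rz(a): a=np.radians(a); return np.array([[np.cos(a),-np.sin(a),0],[np.sin(a),np.cos(a),0],[0,0,1]])
def box(c,h,R):
    s=np.array([[i,j,k] for i in(-1,1) for j in(-1,1) for k in(-1,1)])*np.array(h); return s@R.T+c
E8=[(0,1),(0,2),(0,4),(1,3),(1,5),(2,3),(2,6),(3,7),(4,5),(4,6),(5,7),(6,7)]
def draw(img,n,P,x0,y0,f,col):
    q=(proj(n,P)-[x0,y0]+.5)*f-.5
    for a,b in E8: cv2.line(img,tuple(int(v) for v in q[a]),tuple(int(v) for v in q[b]),col,1)
E
python3 - <<'E'
from h import *
out=[]
for n,x0,y0,c in(('scene',165,235,(.415,.2905)),('top',165,205,(.4157,.2883))):
    im=cv2.imread(f'pics/{n}0.png')[y0:y0+70,x0:x0+50]
    row=[cv2.resize(im,None,fx=5,fy=5,interpolation=cv2.INTER_CUBIC)]
    for yaw in(7,97):
        a=row[0].copy()
        draw(a,n,box(np.array([*c,.117]),(.011,.007,.030),Rz(yaw)),x0,y0,5,(0,255,0))
        draw(a,n,box(np.array([*c,.081]),(.030,.030,.004),Rz(yaw)),x0,y0,5,(255,255,0)); row.append(a)
    out.append(np.hstack(row))
o=np.hstack(out)[:, :]; 
cv2.imwrite('pics/ov1.png',out[0]); cv2.imwrite('pics/ov2.png',out[1])
E
```

```text
(no output)
```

View pics/ov1.png

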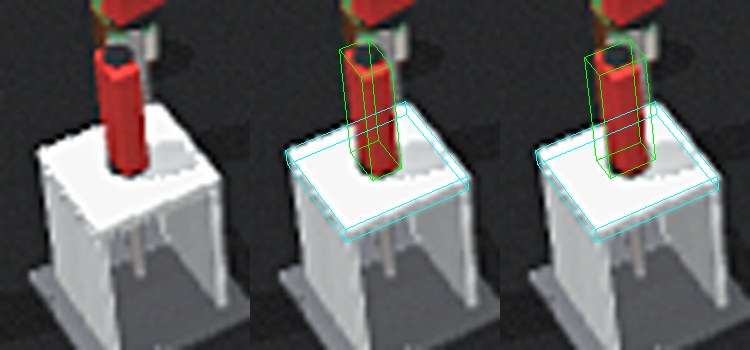

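View pics/ov2.png

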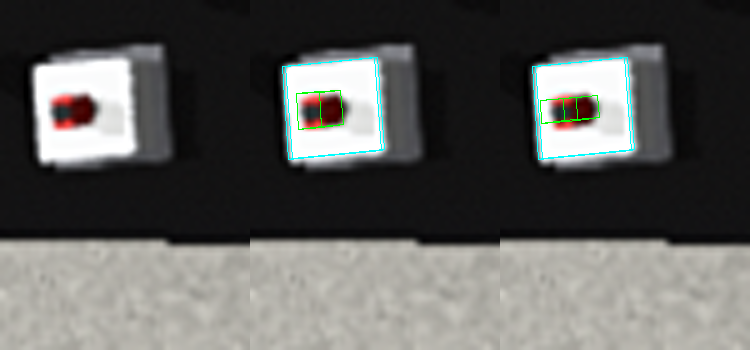

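{"method": "step_arm", "body": {"commands": [{"xyz": [0, 0, 0.04], "twist": [0, 0, 0]}, {"xyz": [0, 0, 0.08], "twist": [0, 0, 0]}, {"xyz": [0.02, 0.03, 0.11], "twist": [0, 0, -2]}, {"xyz": [0.225, 0.364, 0.11], "twist": [0, 0, -13.7]}, {"xyz": [0.225, 0.364, 0.11], "twist": [0, 0, -13.7]}, {"xyz": [0.225, 0.364, 0.11], "twist": [0, 0, -13.7]}, {"xyz": [0.225, 0.364, 0.11], "twist": [0, 0, -13.7]}, {"xyz": [0.225, 0.364, 0.11], "twist": [0, 0, -13.7]}, {"xyz": [0.225, 0.364, 0.11], "twist": [0, 0, -13.7]}, {"xyz": [0.225, 0.364, 0.11], "twist": [0, 0, -13.7]}, {"xyz": [0.225, 0.364, 0.11], "twist": [0, 0, -13.7]}, {"xyz": [0.225, 0.364, 0.11], "twist": [0, 0, -13.7]}], "fingers": 120}}

```text
time: 1.1
tool_pos: [0.4086, -0.167, 0.3231]
ee_rot: [-1.571, -0.0, -1.448]
wrist_force: [0.6, -0.2, 0.3]
width: 0.0498
```

{"method": "step_arm", "body": {"commands": [{"xyz": [-0.005, 0.438, -0.064], "twist": [0, 0, 0]}, {"xyz": [-0.005, 0.438, -0.064], "twist": [0, 0, 0]}, {"xyz": [-0.005, 0.438, -0.064], "twist": [0, 0, 0]}, {"xyz": [-0.005, 0.438, -0.064], "twist": [0, 0, 0]}, {"xyz": [-0.005, 0.438, -0.064], "twist": [0, 0, 0]}, {"xyz": [-0.005, 0.438, -0.064], "twist": [0, 0, 0]}, {"xyz": [-0.005, 0.438, -0.064], "twist": [0, 0, 0]}, {"xyz": [-0.005, 0.438, -0.064], "twist": [0, 0, 0]}, {"xyz": [-0.005, 0.438, -0.064], "twist": [0, 0, 0]}, {"xyz": [-0.005, 0.438, -0.064], "twist": [0, 0, 0]}, {"xyz": [-0.005, 0.438, -0.064], "twist": [0, 0, 0]}, {"xyz": [-0.005, 0.438, -0.064], "twist": [0, 0, 0]}]}}

```text
time: 2.1
tool_pos: [0.4017, 0.2729, 0.2568]
ee_rot: [-1.575, 0.0, -1.442]
wrist_force: [-0.2, 0.4, -0.5]
width: 0.0498
```

{"method": "step_arm", "body": {"commands": [{"xyz": [0, 0, 0], "twist": [0, 0, 0]}, {"xyz": [0, 0, 0], "twist": [0, 0, 0]}, {"xyz": [0, 0, 0], "twist": [0, 0, 0]}]}}

```text
time: 2.35
tool_pos: [0.4035, 0.2678, 0.2597]
ee_rot: [-1.57, -0.0, -1.45]
wrist_force: [0.5, -0.7, -0.3]
width: 0.0498
```

```bash
python3 - <<'E'
from h import *
o=robot.get_obs(); print(o['tool_pos'],o['ee_rot'],o['joint_positions'])
for n in('scene','top'):
    snap(n,n+'1')
s=cv2.imread('pics/scene1.png'); t=cv2.imread('pics/top1.png')
a=cv2.resize(s[170:320,110:270],None,fx=3.5,fy=3.5,interpolation=cv2.INTER_CUBIC)
b=cv2.resize(t[170:250,120:200],None,fx=3.5,fy=3.5,interpolation=cv2.INTER_CUBIC)
c=np.zeros((a.shape[0],800,3),np.uint8); c[:,:a.shape[1]]=a; c[:b.shape[0],a.shape[1]:a.shape[1]+b.shape[1]]=b[:,:800-a.shape[1]]
cv2.imwrite('pics/g1.png',c)
E
```

```text
[0.40354824 0.2678335  0.25967074] [-1.57025920e+00 -3.93619754e-04 -1.44983952e+00] [ 4.69210015e-01 -6.44621120e-02  1.43322645e+00 -5.64733005e-04
  1.77245773e+00  1.91893621e+00]
```

View pics/g1.png

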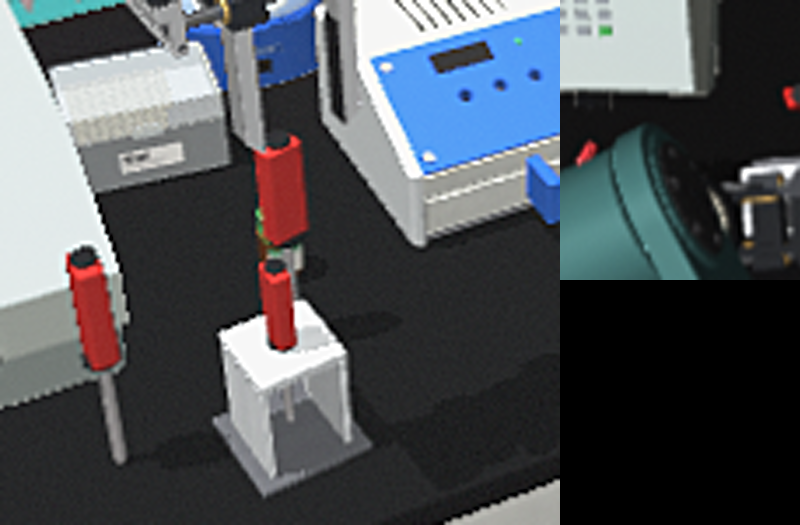

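{"method": "step_arm", "body": {"commands": [{"xyz": [0.012, 0.02, 0], "twist": [0, 0, 0]}, {"xyz": [0.012, 0.02, -0.04], "twist": [0, 0, 0]}, {"xyz": [0.012, 0.02, -0.07], "twist": [0, 0, 0]}, {"xyz": [0.012, 0.02, -0.07], "twist": [0, 0, 0]}, {"xyz": [0.012, 0.02, -0.07], "twist": [0, 0, 0]}]}}

```text
time: 2.87
tool_pos: [0.4145, 0.2876, 0.188]
ee_rot: [-1.575, -0.002, -1.45]
wrist_force: [-1.2, 0.3, 0.5]
width: 0.0496
```

```bash
python3 - <<'E'
from h import *
o=robot.get_obs(); print(o['tool_pos'],o['ee_rot'],o['joint_positions'])
snap('scene','scene2')
s=cv2.imread('pics/scene2.png')
a=cv2.resize(s[170:320,110:270],None,fx=4,fy=4,interpolation=cv2.INTER_CUBIC)
cv2.imwrite('pics/g2.png',a)
print(proj('scene',o['tool_pos']))
E
```

```text
[0.41448933 0.2875921  0.18797144] [-1.57464141 -0.00171185 -1.44964312] [ 4.94286735e-01 -4.72949915e-03  1.51640279e+00 -1.92764932e-04
  1.63412389e+00  1.94392135e+00]
[187.38898103 231.06950445]
```

View pics/g2.png

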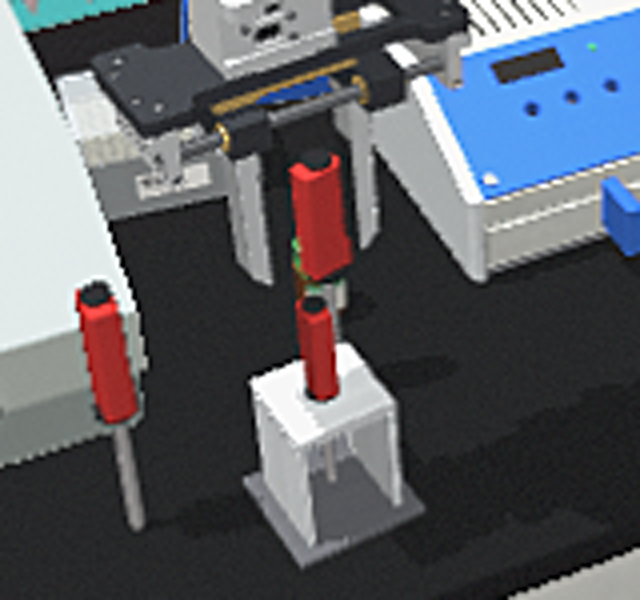

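{"method": "step_arm", "body": {"commands": [{"xyz": [0, 0, -0.03], "twist": [0, 0, 0]}, {"xyz": [0, 0, -0.06], "twist": [0, 0, 0]}, {"xyz": [0, 0, -0.078], "twist": [0, 0, 0]}, {"xyz": [0, 0, -0.08], "twist": [0, 0, 0]}, {"xyz": [0, 0, -0.08], "twist": [0, 0, 0]}]}}

```text
time: 3.33
tool_pos: [0.4162, 0.2891, 0.1111]
ee_rot: [-1.569, 0.001, -1.449]
wrist_force: [0.1, 0.2, 0.9]
width: 0.0496
```

{"method": "step_arm", "body": {"commands": [{"xyz": [0, 0, 0], "twist": [0, 0, 0]}, {"xyz": [0, 0, 0], "twist": [0, 0, 0]}, {"xyz": [0, 0, 0], "twist": [0, 0, 0]}, {"xyz": [0, 0, 0], "twist": [0, 0, 0]}, {"xyz": [0, 0, 0], "twist": [0, 0, 0]}, {"xyz": [0, 0, 0], "twist": [0, 0, 0]}], "fingers": 255}}

```text
time: 3.83
tool_pos: [0.4155, 0.2891, 0.1098]
ee_rot: [-1.57, 0.0, -1.448]
wrist_force: [0.3, 0.2, 5.0]
width: 0.0138
```

```bash
python3 - <<'E'
from h import *
o=robot.get_obs(); print(o)
snap('scene','scene3')
s=cv2.imread('pics/scene3.png')
a=cv2.resize(s[170:320,110:270],None,fx=4,fy=4,interpolation=cv2.INTER_CUBIC)
cv2.imwrite('pics/g3.png',a)
E
```

```text
{'time': 3.8333, 'joint_positions': array([ 4.95997373e-01,  3.36438587e-02,  1.63470193e+00, -1.30665926e-04,
        1.47244971e+00,  1.94400467e+00]), 'qvel': array([-0.00033604, -0.00133149, -0.00244408, -0.00604807,  0.00061745,
        0.00030513]), 'joint_torque': array([ 1.48896282e-01, -3.05034471e+01, -2.90648586e+01,  8.91278707e-02,
       -1.03217417e-01,  2.77979096e-03]), 'tool_pos': array([0.41546395, 0.28911893, 0.10981184]), 'ee_rot': array([-1.57000663e+00,  1.69554162e-04, -1.44799446e+00]), 'wrist_force': array([0.27186419, 0.18626028, 5.02386654]), 'wrist_torque': array([ 0.05002988, -0.00986624,  0.03992428]), 'width': 0.013773024713217919}
```

View pics/g3.png

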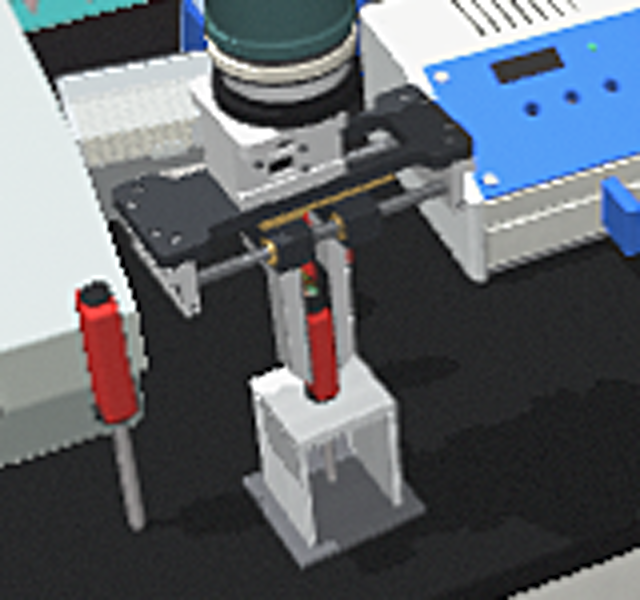

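{"method": "step_arm", "body": {"commands": [{"xyz": [0, 0, 0.02], "twist": [0, 0, 0]}, {"xyz": [0, 0, 0.05], "twist": [0, 0, 0]}, {"xyz": [0, 0, 0.08], "twist": [0, 0, 0]}, {"xyz": [0, 0, 0.12], "twist": [0, 0, 0]}, {"xyz": [0, 0, 0.16], "twist": [0, 0, 0]}, {"xyz": [0, 0, 0.2], "twist": [0, 0, 0]}, {"xyz": [0, 0, 0.2], "twist": [0, 0, 0]}, {"xyz": [0, 0, 0.2], "twist": [0, 0, 0]}]}}

```text
time: 4.55
tool_pos: [0.4162, 0.2896, 0.3124]
ee_rot: [-1.565, 0.002, -1.448]
wrist_force: [0.6, 0.5, -1.7]
width: 0.0139
```

```bash
python3 - <<'E'
from h import *
o=robot.get_obs(); print(o['tool_pos'],o['ee_rot'],o['wrist_force'],o['wrist_torque'],o['width'])
snap('scene','scene4')
s=cv2.imread('pics/scene4.png')
a=cv2.resize(s[110:290,120:270],None,fx=3.3,fy=3.3,interpolation=cv2.INTER_CUBIC)
cv2.imwrite('pics/g4.png',a)
t=o['tool_pos']; print(proj('scene',t+[0,0,-.0948]))
E
```

```text
[0.41620574 0.28955084 0.31243653] [-1.56476254  0.00227    -1.44803965] [ 0.61590972  0.52128932 -1.66334561] [ 0.05072237 -0.00160429 -0.01459111] 0.013897560036351167
[185.0401519  219.74741684]
```

View pics/g4.png

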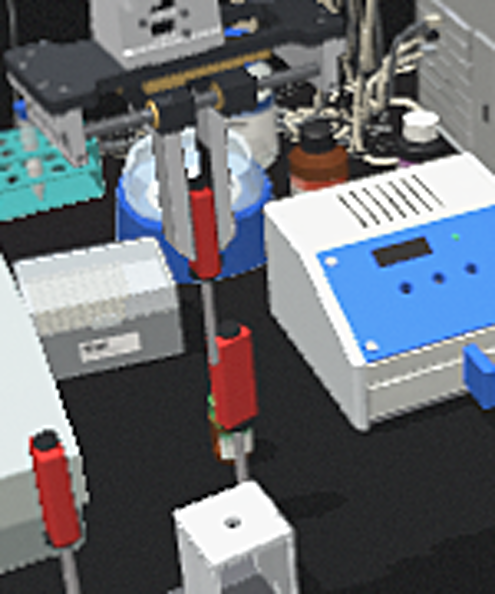

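```bash
python3 - <<'E'
from h import *
np.set_printoptions(precision=4,suppress=True)
print('mouth scene',at_z('scene',190.2,267.8,.085))
s=cv2.imread('pics/scene0.png'); t=cv2.imread('pics/top0.png')
s4=cv2.imread('pics/scene4.png')
A=[cv2.resize(x,(380,240),interpolation=cv2.INTER_NEAREST) for x in (s[184:204,235:269],s4[184:204,235:269],t[162:177,246:275])]
cv2.imwrite('pics/hh.png',np.vstack([np.hstack(A[:2]),np.hstack([A[2],A[2]*0])]))
o=robot.get_obs()
E
```

```text
mouth scene [0.4132 0.2903 0.085 ]
```

View pics/hh.png

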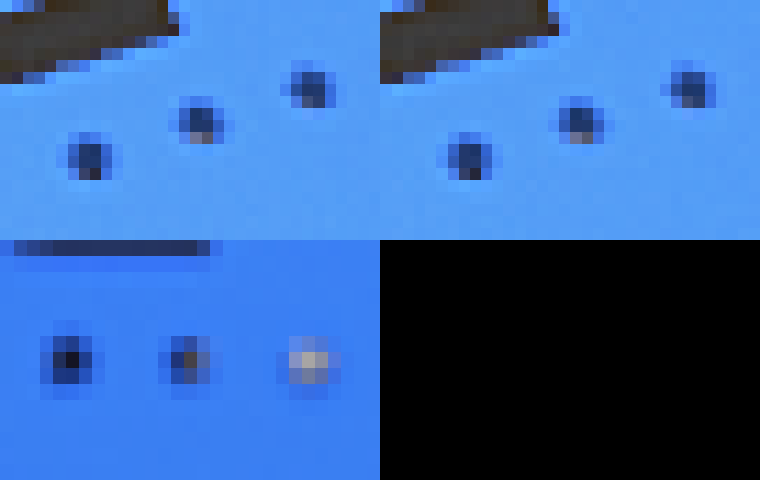

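```bash
cat >> h.py <<'E'
from scipy.spatial.transform import Rotation as Ro
def panelR(yaw):
    n=Rz(yaw)@[-np.sin(np.radians(25)),0,np.cos(np.radians(25))]; y=Rz(yaw)@[0,1,0]; return np.c_[np.cross(y,n),y,n]
def cur():
    o=robot.get_obs(); return o['tool_pos'],Ro.from_euler('xyz',o['ee_rot']).as_matrix()
L=.0948
E
python3 - <<'E'
from h import *
np.set_printoptions(precision=4,suppress=True)
p,R=cur(); Rp=panelR(1.5); T=np.c_[-Rp[:,1],-Rp[:,2],Rp[:,0]]; T[:,2]=np.cross(T[:,0],T[:,1])
print(T,np.linalg.det(T)); rv=Ro.from_matrix(T@R.T).as_rotvec(degrees=True)
hole=np.array([.608,.0105,.093]); 
for h in(.04,.015): print(h,'twist',rv,'tcp',hole+Rp[:,2]*(L+h),'shift',hole+Rp[:,2]*(L+h)-p)
E
```

```text
[[ 0.0262  0.4225  0.906 ]
 [-0.9997  0.0111  0.0237]
 [-0.     -0.9063  0.4226]] 0.9999999999999999
0.04 twist [  1.84   -24.887   -5.4481] tcp [0.5511 0.009  0.2152] shift [ 0.1357 -0.2801 -0.0944]
0.015 twist [  1.84   -24.887   -5.4481] tcp [0.5616 0.0093 0.1925] shift [ 0.1462 -0.2798 -0.117 ]
```

{"method": "step_arm", "body": {"commands": [{"xyz": [0.01, -0.03, 0], "twist": [0, 0, 0]}, {"xyz": [0.03, -0.07, 0], "twist": [0.3, -4, -0.9]}, {"xyz": [0.05, -0.11, 0], "twist": [0.7, -9, -2]}, {"xyz": [0.07, -0.15, 0], "twist": [1, -14, -3]}, {"xyz": [0.09, -0.19, -0.01], "twist": [1.4, -19, -4]}, {"xyz": [0.11, -0.23, -0.02], "twist": [1.84, -24.9, -5.45]}, {"xyz": [0.13, -0.26, -0.04], "twist": [1.84, -24.9, -5.45]}, {"xyz": [0.1357, -0.28, -0.06], "twist": [1.84, -24.9, -5.45]}, {"xyz": [0.1357, -0.28, -0.08], "twist": [1.84, -24.9, -5.45]}, {"xyz": [0.1357, -0.28, -0.0944], "twist": [1.84, -24.9, -5.45]}, {"xyz": [0.1357, -0.28, -0.0944], "twist": [1.84, -24.9, -5.45]}, {"xyz": [0.1357, -0.28, -0.0944], "twist": [1.84, -24.9, -5.45]}]}}

```text
time: 5.6
tool_pos: [0.5492, 0.009, 0.2109]
ee_rot: [-1.142, 0.001, -1.545]
wrist_force: [0.4, -0.3, -0.1]
width: 0.0141
```

```bash
cat > look.py <<'E'
from h import *
import sys
np.set_printoptions(precision=4,suppress=True)
tag=sys.argv[1]
p,R=cur(); o=robot.get_obs(); print(p,o['ee_rot'],o['wrist_force'],o['width'])
tip=p+R[:,1]*L; print('tip',tip)
A=[]
for n,(x0,y0) in(('scene',(220,145)),('top',(235,140))):
    snap(n,n+tag); im=cv2.imread(f'pics/{n+tag}.png'); A.append(cv2.resize(im[y0:y0+65,x0:x0+65],None,fx=6,fy=6,interpolation=cv2.INTER_CUBIC)); print(n,'pred tip px',proj(n,tip),'crop',(proj(n,tip)-[x0,y0]+.5)*6)
cv2.imwrite(f'pics/L{tag}.png',np.hstack(A))
E
python3 look.py 5
```

```text
[0.5492 0.009  0.2109] [-1.1419  0.0007 -1.5453] [ 0.3703 -0.2868 -0.0642] 0.014079158345847501
tip [0.5886 0.0101 0.1247]
scene pred tip px [266.0527 184.3274] crop [279.3162 238.9642]
top pred tip px [268.8739 173.922 ] crop [206.2432 206.5322]
```

View pics/L5.png

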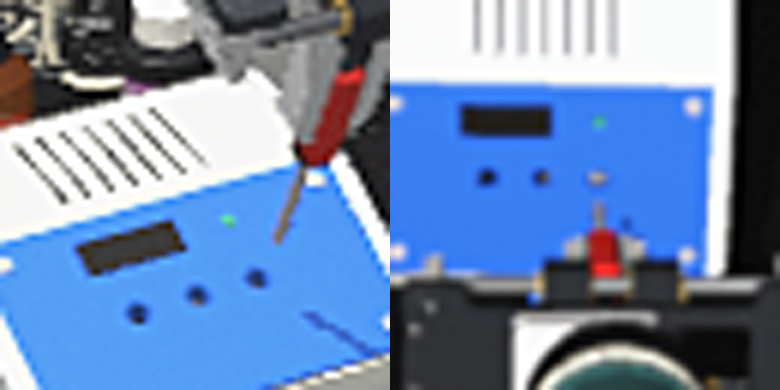

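{"method": "step_arm", "body": {"commands": [{"xyz": [0, 0, 0], "twist": [0, 0, 0]}, {"xyz": [0, 0, 0], "twist": [0, 0, 0]}]}}

```text
time: 5.87
tool_pos: [0.5515, 0.0095, 0.2165]
ee_rot: [-1.133, -0.001, -1.544]
wrist_force: [-0.1, -0.2, -0.1]
width: 0.0138
```

```bash
cat > tgt.py <<'E'
from h import *
import sys
np.set_printoptions(precision=4,suppress=True)
hole=np.array(eval(sys.argv[1])); h=float(sys.argv[2]); yaw=1.5
p,R=cur(); Rp=panelR(yaw); T=np.c_[-Rp[:,1],-Rp[:,2],-Rp[:,0]]; T[:,2]=np.cross(T[:,0],T[:,1])
print('now',p,'tip in panel',Rp.T@(p+R[:,1]*L-hole)*1000,'mm')
print('shift',hole+Rp[:,2]*(L+h)-p,'twist',Ro.from_matrix(T@R.T).as_rotvec(degrees=True)); print('n',Rp[:,2],'x',Rp[:,0],'y',Rp[:,1])
E
python3 tgt.py "[.6078,.011,.093]" .012
```

```text
now [0.5515 0.0095 0.2165] tip in panel [ 1.3337 -0.0935 40.9393] mm
shift [ 0.0112  0.0004 -0.0267] twist [ 0.038   0.0982 -0.0437]
n [-0.4225 -0.0111  0.9063] x [0.906  0.0237 0.4226] y [-0.0262  0.9997  0.    ]
```

{"method": "step_arm", "body": {"commands": [{"xyz": [0.004, 0, -0.009], "twist": [0, 0, 0]}, {"xyz": [0.008, 0.0002, -0.018], "twist": [0, 0, 0]}, {"xyz": [0.011, 0.0005, -0.026], "twist": [0, 0, 0]}, {"xyz": [0.011, 0.0005, -0.026], "twist": [0, 0, 0]}, {"xyz": [0.011, 0.0005, -0.026], "twist": [0, 0, 0]}, {"xyz": [0.011, 0.0005, -0.026], "twist": [0, 0, 0]}]}}

```text
time: 6.37
tool_pos: [0.5619, 0.0095, 0.1885]
ee_rot: [-1.136, -0.0, -1.545]
wrist_force: [0.0, 0.1, -0.5]
width: 0.0139
```

```bash
python3 look.py 6; python3 tgt.py "[.6078,.011,.093]" .012
```

```text
[0.5619 0.0095 0.1885] [-1.1358 -0.0003 -1.5448] [ 0.0331  0.0609 -0.54  ] 0.013914534756821499
tip [0.6019 0.0105 0.1026]
scene pred tip px [263.6079 188.7998] crop [264.6474 265.7988]
top pred tip px [268.6565 170.675 ] crop [204.9389 187.0499]
now [0.5622 0.0094 0.1894] tip in panel [-0.6259 -0.416  11.8544] mm
shift [0.0005 0.0004 0.0004] twist [0.0241 0.0028 0.0168]
n [-0.4225 -0.0111  0.9063] x [0.906  0.0237 0.4226] y [-0.0262  0.9997  0.    ]
```

View pics/L6.png

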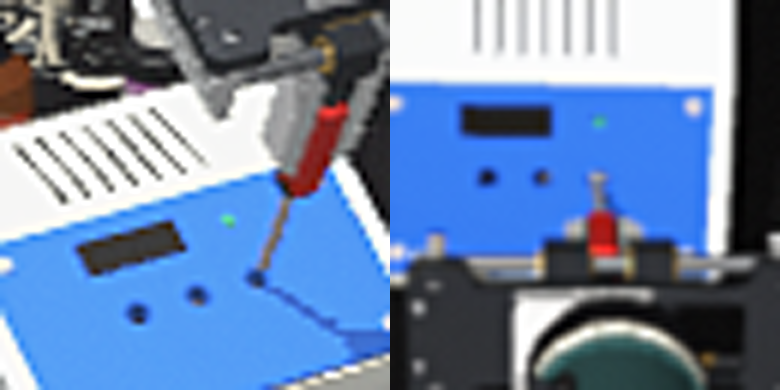

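```bash
python3 - <<'E'
from h import *
np.set_printoptions(precision=3,suppress=True)
h=np.array([.6078,.011,.093]); Rp=panelR(1.5)
for n,(x0,y0) in(('scene',(220,145)),('top',(235,140))):
    f=lambda P:(proj(n,P)-[x0,y0]+.5)*6
    print(n,'hole',f(h),'+12',f(h+Rp[:,2]*.012),'per mm x',f(h+Rp[:,0]*.001)-f(h),'per mm y',f(h+Rp[:,1]*.001)-f(h))
A=[]
for n,(x0,y0) in(('scene',(250,175)),('top',(255,158))):
    im=cv2.imread(f'pics/{n}6.png'); A.append(cv2.resize(im[y0:y0+26,x0:x0+26],None,fx=15,fy=15,interpolation=cv2.INTER_NEAREST))
cv2.imwrite('pics/z6.png',np.hstack(A))
E
```

```text
scene hole [257.736 277.094] +12 [263.147 262.653] per mm x [-0.935 -1.745] per mm y [-1.929  0.57 ]
top hole [203.888 178.528] +12 [204.411 185.128] per mm x [ 0.021 -1.772] per mm y [-1.85  -0.003]
```

View pics/z6.png

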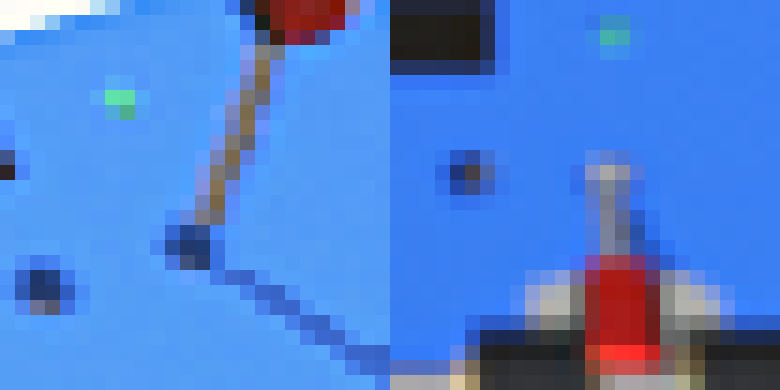

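{"method": "step_arm", "body": {"commands": [{"xyz": [0.003, 0.0001, -0.0041], "twist": [0, 0, 0]}, {"xyz": [0.0051, 0.0001, -0.0087], "twist": [0, 0, 0]}, {"xyz": [0.0051, 0.0001, -0.0087], "twist": [0, 0, 0]}, {"xyz": [0.0051, 0.0001, -0.0087], "twist": [0, 0, 0]}]}}

```text
time: 6.8
tool_pos: [0.5668, 0.0096, 0.1794]
ee_rot: [-1.137, -0.0, -1.545]
wrist_force: [0.2, 0.1, -1.1]
width: 0.014
```

{"method": "step_arm", "body": {"commands": [{"xyz": [0.0008, 0, -0.0018], "twist": [0, 0, 0]}, {"xyz": [0.0008, 0, -0.0018], "twist": [0, 0, 0]}]}}

```text
time: 6.97
tool_pos: [0.5678, 0.0096, 0.1781]
ee_rot: [-1.136, -0.0, -1.545]
wrist_force: [-0.4, 0.2, -0.8]
width: 0.0136
```

{"method": "step_arm", "body": {"commands": [{"xyz": [0.0008, 0, -0.0018], "twist": [0, 0, 0]}, {"xyz": [0.0008, 0, -0.0018], "twist": [0, 0, 0]}]}}

```text
time: 7.13
tool_pos: [0.5686, 0.0096, 0.1763]
ee_rot: [-1.136, -0.0, -1.545]
wrist_force: [0.2, 0.6, -0.3]
width: 0.0137
```

{"method": "step_arm", "body": {"commands": [{"xyz": [0.0008, 0, -0.0018], "twist": [0, 0, 0]}, {"xyz": [0.0008, 0, -0.0018], "twist": [0, 0, 0]}]}}

```text
time: 7.3
tool_pos: [0.5694, 0.0096, 0.1744]
ee_rot: [-1.136, -0.0, -1.545]
wrist_force: [0.7, -0.4, -0.2]
width: 0.014
```

```bash
python3 look.py 7; python3 tgt.py "[.6078,.011,.093]" .012
```

```text
[0.5694 0.0096 0.1744] [-1.1357 -0.0003 -1.5449] [ 0.717  -0.4374 -0.2376] 0.014040695679791403
tip [0.6093 0.0106 0.0884]
scene pred tip px [262.3312 191.7541] crop [256.9875 283.5243]
top pred tip px [268.5789 168.9943] crop [204.4735 176.9658]
now [0.5694 0.0096 0.1747] tip in panel [-0.3699 -0.4459 -4.5287] mm
shift [-0.0067  0.0002  0.0151] twist [ 0.0192 -0.0532  0.0133]
n [-0.4225 -0.0111  0.9063] x [0.906  0.0237 0.4226] y [-0.0262  0.9997  0.    ]
```

View pics/L7.png

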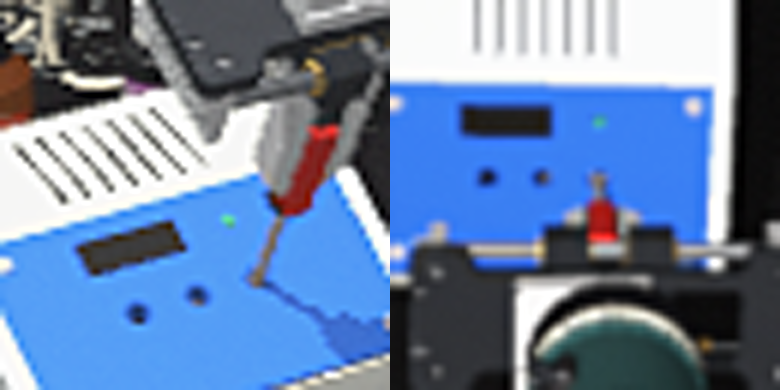

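{"method": "step_arm", "body": {"commands": [{"xyz": [0.0008, 0, -0.0018], "twist": [0, 0, 0]}, {"xyz": [0.0013, 0, -0.0027], "twist": [0, 0, 0]}]}}

```text
time: 7.57
tool_pos: [0.5708, 0.0095, 0.172]
ee_rot: [-1.135, -0.0, -1.545]
wrist_force: [0.1, -0.0, -1.1]
width: 0.0139
```

{"method": "step_arm", "body": {"commands": [{"xyz": [0.0008, 0, -0.0018], "twist": [0, 0, 0]}, {"xyz": [0.0013, 0, -0.0027], "twist": [0, 0, 0]}]}}

```text
time: 7.73
tool_pos: [0.572, 0.0096, 0.169]
ee_rot: [-1.136, -0.0, -1.545]
wrist_force: [-1.2, 0.1, -0.6]
width: 0.0141
```

{"method": "step_arm", "body": {"commands": [{"xyz": [0.0008, 0, -0.0018], "twist": [0, 0, 0]}, {"xyz": [0.0013, 0, -0.0027], "twist": [0, 0, 0]}]}}

```text
time: 7.9
tool_pos: [0.5733, 0.0096, 0.1663]
ee_rot: [-1.136, -0.0, -1.545]
wrist_force: [-0.6, -0.4, -0.5]
width: 0.0138
```

{"method": "step_arm", "body": {"commands": [{"xyz": [0.0008, 0, -0.0018], "twist": [0, 0, 0]}, {"xyz": [0.0013, 0, -0.0027], "twist": [0, 0, 0]}]}}

```text
time: 8.07
tool_pos: [0.5746, 0.0096, 0.1637]
ee_rot: [-1.136, -0.0, -1.545]
wrist_force: [-0.4, 0.1, -1.2]
width: 0.0142
```

{"method": "step_arm", "body": {"commands": [{"xyz": [0.0008, 0, -0.0018], "twist": [0, 0, 0]}, {"xyz": [0.0008, 0, -0.0018], "twist": [0, 0, 0]}]}}

```text
time: 8.23
tool_pos: [0.5753, 0.0096, 0.1617]
ee_rot: [-1.136, -0.0, -1.545]
wrist_force: [0.3, 1.0, -0.8]
width: 0.0137
```

{"method": "step_arm", "body": {"commands": [{"xyz": [0.0008, 0, -0.0018], "twist": [0, 0, 0]}, {"xyz": [0.0008, 0, -0.0018], "twist": [0, 0, 0]}]}}

```text
time: 8.4
tool_pos: [0.5762, 0.0096, 0.1601]
ee_rot: [-1.136, -0.0, -1.545]
wrist_force: [0.3, -0.4, -1.3]
width: 0.0139
```

{"method": "step_arm", "body": {"commands": [{"xyz": [0.0008, 0, -0.0018], "twist": [0, 0, 0]}, {"xyz": [0.0008, 0, -0.0018], "twist": [0, 0, 0]}]}}

```text
time: 8.57
tool_pos: [0.577, 0.0096, 0.1582]
ee_rot: [-1.136, -0.0, -1.545]
wrist_force: [-0.7, 0.1, -0.4]
width: 0.014
```

{"method": "step_arm", "body": {"commands": [{"xyz": [0.0008, 0, -0.0018], "twist": [0, 0, 0]}, {"xyz": [0.0008, 0, -0.0018], "twist": [0, 0, 0]}]}}

```text
time: 8.73
tool_pos: [0.5778, 0.0096, 0.1564]
ee_rot: [-1.136, -0.0, -1.545]
wrist_force: [-0.3, 0.9, -0.5]
width: 0.0137
```

{"method": "step_arm", "body": {"commands": [{"xyz": [0.0008, 0, -0.0018], "twist": [0, 0, 0]}, {"xyz": [0.0008, 0, -0.0018], "twist": [0, 0, 0]}]}}

```text
time: 8.9
tool_pos: [0.5785, 0.0096, 0.1546]
ee_rot: [-1.136, -0.0, -1.545]
wrist_force: [-0.9, -0.3, -0.6]
width: 0.0138
```

{"method": "step_arm", "body": {"commands": [{"xyz": [0.0008, 0, -0.0018], "twist": [0, 0, 0]}, {"xyz": [0.0008, 0, -0.0018], "twist": [0, 0, 0]}]}}

```text
time: 9.07
tool_pos: [0.5794, 0.0096, 0.1528]
ee_rot: [-1.136, -0.0, -1.545]
wrist_force: [-0.0, -0.4, -1.5]
width: 0.0137
```

{"method": "step_arm", "body": {"commands": [{"xyz": [0.0008, 0, -0.0018], "twist": [0, 0, 0]}, {"xyz": [0.0008, 0, -0.0018], "twist": [0, 0, 0]}]}}

```text
time: 9.23
tool_pos: [0.5801, 0.0096, 0.151]
ee_rot: [-1.136, -0.0, -1.545]
wrist_force: [-0.3, -0.2, -0.7]
width: 0.0142
```

{"method": "step_arm", "body": {"commands": [{"xyz": [0.0008, 0, -0.0018], "twist": [0, 0, 0]}, {"xyz": [0.0008, 0, -0.0018], "twist": [0, 0, 0]}]}}

```text
time: 9.4
tool_pos: [0.5809, 0.0096, 0.1492]
ee_rot: [-1.136, -0.0, -1.545]
wrist_force: [0.6, -1.0, -0.8]
width: 0.0141
```

```bash
python3 look.py 8; python3 tgt.py "[.6078,.011,.093]" .012
```

```text
[0.5809 0.0096 0.1492] [-1.1358 -0.0003 -1.5448] [ 0.5636 -0.9919 -0.7708] 0.014064780497705156
tip [0.6209 0.0106 0.0632]
scene pred tip px [260.4281 197.1778] crop [245.5683 316.0667]
top pred tip px [268.4747 166.5985] crop [203.8481 162.591 ]
now [0.581  0.0096 0.1494] tip in panel [ -0.5582  -0.7473 -32.3098] mm
shift [-0.0183  0.0002  0.0404] twist [ 0.0186 -0.0577  0.0146]
n [-0.4225 -0.0111  0.9063] x [0.906  0.0237 0.4226] y [-0.0262  0.9997  0.    ]
```

View pics/L8.png

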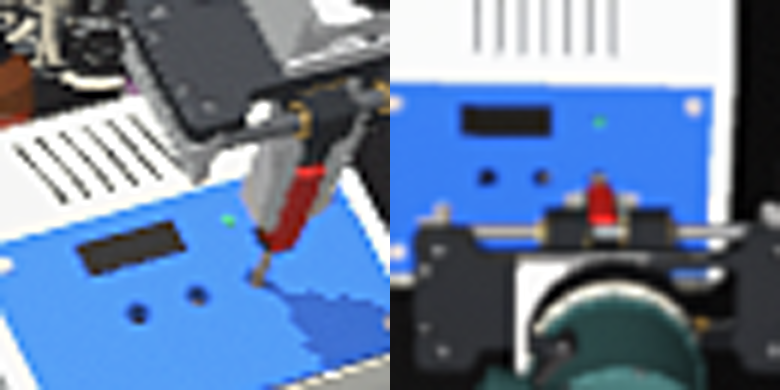

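{"method": "step_arm", "body": {"commands": [{"xyz": [0.0008, 0, -0.0018], "twist": [0, 0, 0]}, {"xyz": [0.0008, 0, -0.0018], "twist": [0, 0, 0]}]}}

```text
time: 9.67
tool_pos: [0.5818, 0.0096, 0.1475]
ee_rot: [-1.136, -0.0, -1.545]
wrist_force: [-0.1, -1.1, -0.8]
width: 0.0142
```

{"method": "step_arm", "body": {"commands": [{"xyz": [0.0008, 0, -0.0018], "twist": [0, 0, 0]}, {"xyz": [0.0008, 0, -0.0018], "twist": [0, 0, 0]}]}}

```text
time: 9.83
tool_pos: [0.5826, 0.0096, 0.1456]
ee_rot: [-1.136, -0.0, -1.545]
wrist_force: [-0.6, 0.3, -1.1]
width: 0.0141
```

{"method": "step_arm", "body": {"commands": [{"xyz": [0.0008, 0, -0.0018], "twist": [0, 0, 0]}, {"xyz": [0.0008, 0, -0.0018], "twist": [0, 0, 0]}]}}

```text
time: 10.0
tool_pos: [0.5833, 0.0096, 0.1437]
ee_rot: [-1.136, -0.0, -1.545]
wrist_force: [0.1, -0.5, -1.1]
width: 0.0136
```

{"method": "step_arm", "body": {"commands": [{"xyz": [0.0008, 0, -0.0018], "twist": [0, 0, 0]}, {"xyz": [0.0008, 0, -0.0018], "twist": [0, 0, 0]}]}}

```text
time: 10.17
tool_pos: [0.5842, 0.0096, 0.142]
ee_rot: [-1.136, -0.0, -1.545]
wrist_force: [-0.2, -0.2, -0.7]
width: 0.0139
```

```bash
python3 look.py 9; python3 tgt.py "[.6078,.011,.093]" .012
```

```text
[0.5842 0.0096 0.142 ] [-1.1358 -0.0003 -1.5449] [-0.2035 -0.2061 -0.7079] 0.013877485960971877
tip [0.6241 0.0106 0.056 ]
scene pred tip px [259.9092 198.6999] crop [242.4552 325.1995]
top pred tip px [268.4444 165.9584] crop [203.6661 158.7504]
now [0.5842 0.0096 0.1422] tip in panel [ -0.7275  -0.8032 -40.1947] mm
shift [-0.0215  0.0002  0.0476] twist [ 0.0173 -0.061   0.0114]
n [-0.4225 -0.0111  0.9063] x [0.906  0.0237 0.4226] y [-0.0262  0.9997  0.    ]
```

View pics/L9.png

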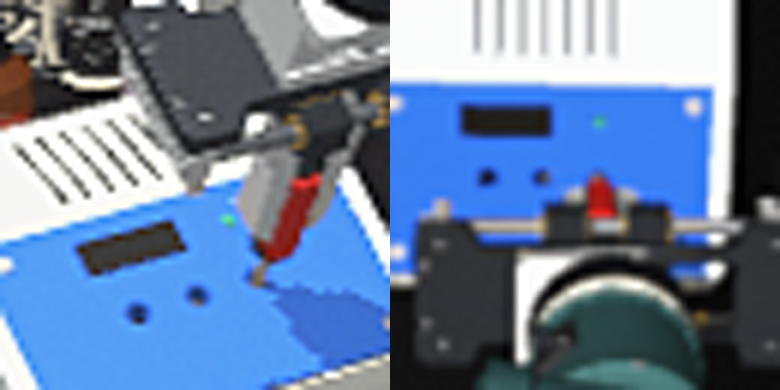

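{"method": "step_arm", "body": {"commands": [{"xyz": [-0.008, 0, 0.018], "twist": [0, 0, 0]}, {"xyz": [-0.016, 0, 0.036], "twist": [0, 0, 0]}, {"xyz": [-0.0215, 0, 0.0484], "twist": [0, 0, 0]}, {"xyz": [-0.0215, 0, 0.0484], "twist": [0, 0, 0]}, {"xyz": [-0.0222, 0.03, 0.0484], "twist": [0, 0, 0]}, {"xyz": [-0.023, 0.06, 0.0484], "twist": [0, 0, 0]}, {"xyz": [-0.023, 0.06, 0.0484], "twist": [0, 0, 0]}, {"xyz": [-0.023, 0.06, 0.0484], "twist": [0, 0, 0]}]}}

```text
time: 10.93
tool_pos: [0.5609, 0.0709, 0.1897]
ee_rot: [-1.137, -0.001, -1.542]
wrist_force: [-0.2, -0.4, -1.0]
width: 0.0142
```

```bash
python3 look.py 10; python3 tgt.py "[.6062,.071,.093]" .012;  python3 - <<'E'
from h import *
A=[]
for n,(x0,y0) in(('scene',(232,175)),('top',(240,158))):
    im=cv2.imread(f'pics/{n}10.png'); A.append(cv2.resize(im[y0:y0+26,x0:x0+26],None,fx=15,fy=15,interpolation=cv2.INTER_NEAREST))
cv2.imwrite('pics/z10.png',np.hstack(A))
E
```

```text
[0.5609 0.0709 0.1897] [-1.1366 -0.0007 -1.5418] [-0.2048 -0.35   -1.0414] 0.014199196095676415
tip [0.6007 0.0719 0.1037]
scene pred tip px [243.2886 194.3117] crop [142.7318 298.8702]
top pred tip px [249.5466 170.4476] crop [ 90.2794 185.6858]
now [0.5611 0.0693 0.1899] tip in panel [-0.1414 -0.6343 12.1144] mm
shift [-0.      0.0006 -0.0001] twist [ 0.0551 -0.1119 -0.0008]
n [-0.4225 -0.0111  0.9063] x [0.906  0.0237 0.4226] y [-0.0262  0.9997  0.    ]
```

View pics/L10.png

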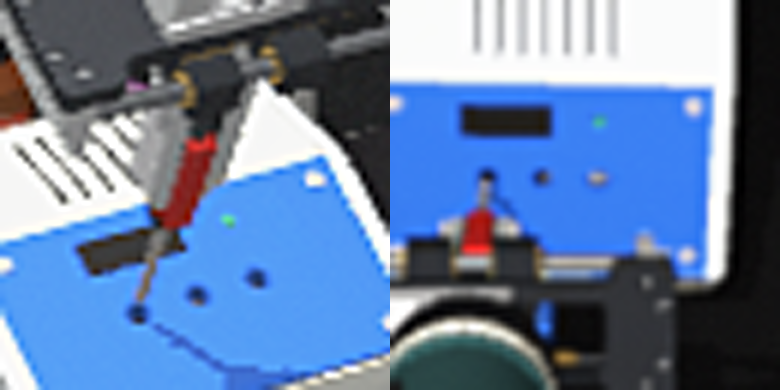

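View pics/z10.png

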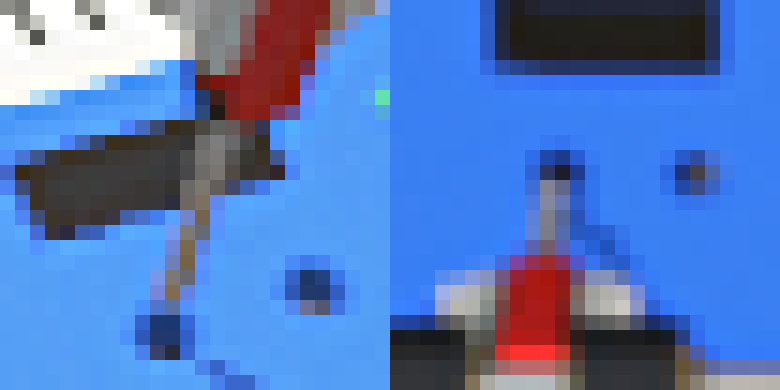

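{"method": "step_arm", "body": {"commands": [{"xyz": [0.0006, -0.001, 0.0003], "twist": [0, 0, 0]}, {"xyz": [0.0048, -0.001, -0.0088], "twist": [0, 0, 0]}, {"xyz": [0.0048, -0.001, -0.0088], "twist": [0, 0, 0]}]}}

```text
time: 11.28
tool_pos: [0.5657, 0.0675, 0.1797]
ee_rot: [-1.138, -0.0, -1.547]
wrist_force: [-0.3, -0.1, -1.2]
width: 0.0139
```

{"method": "step_arm", "body": {"commands": [{"xyz": [0.0008, 0, -0.0018], "twist": [0, 0, 0]}, {"xyz": [0.0008, 0, -0.0018], "twist": [0, 0, 0]}]}}

```text
time: 11.45
tool_pos: [0.5667, 0.068, 0.1792]
ee_rot: [-1.137, -0.0, -1.546]
wrist_force: [-0.5, -0.1, -1.8]
width: 0.014
```

{"method": "step_arm", "body": {"commands": [{"xyz": [0.0008, 0, -0.0018], "twist": [0, 0, 0]}, {"xyz": [0.0008, 0, -0.0018], "twist": [0, 0, 0]}]}}

```text
time: 11.62
tool_pos: [0.5677, 0.0684, 0.1781]
ee_rot: [-1.136, -0.0, -1.545]
wrist_force: [-0.5, -0.4, -0.9]
width: 0.0139
```

{"method": "step_arm", "body": {"commands": [{"xyz": [0.0008, 0, -0.0018], "twist": [0, 0, 0]}, {"xyz": [0.0008, 0, -0.0018], "twist": [0, 0, 0]}]}}

```text
time: 11.78
tool_pos: [0.5684, 0.0686, 0.1764]
ee_rot: [-1.136, -0.0, -1.545]
wrist_force: [-0.2, 0.4, -1.3]
width: 0.014
```

{"method": "step_arm", "body": {"commands": [{"xyz": [0.0008, 0, -0.0018], "twist": [0, 0, 0]}, {"xyz": [0.0008, 0, -0.0018], "twist": [0, 0, 0]}]}}

```text
time: 11.95
tool_pos: [0.5692, 0.0686, 0.1745]
ee_rot: [-1.136, -0.0, -1.545]
wrist_force: [0.1, -0.0, -1.4]
width: 0.0138
```

{"method": "step_arm", "body": {"commands": [{"xyz": [0.0008, 0, -0.0018], "twist": [0, 0, 0]}, {"xyz": [0.0013, 0, -0.0027], "twist": [0, 0, 0]}]}}

```text
time: 12.12
tool_pos: [0.5706, 0.0686, 0.172]
ee_rot: [-1.135, -0.0, -1.545]
wrist_force: [0.2, -0.3, -1.6]
width: 0.0137
```

{"method": "step_arm", "body": {"commands": [{"xyz": [0.0008, 0, -0.0018], "twist": [0, 0, 0]}, {"xyz": [0.0013, 0, -0.0027], "twist": [0, 0, 0]}]}}

```text
time: 12.28
tool_pos: [0.5718, 0.0686, 0.1691]
ee_rot: [-1.136, -0.0, -1.545]
wrist_force: [-0.4, -0.2, -0.5]
width: 0.0135
```

{"method": "step_arm", "body": {"commands": [{"xyz": [0.0008, 0, -0.0018], "twist": [0, 0, 0]}, {"xyz": [0.0013, 0, -0.0027], "twist": [0, 0, 0]}]}}

```text
time: 12.45
tool_pos: [0.5731, 0.0686, 0.1664]
ee_rot: [-1.136, -0.0, -1.545]
wrist_force: [0.7, 1.3, -0.6]
width: 0.0141
```

{"method": "step_arm", "body": {"commands": [{"xyz": [0.0008, 0, -0.0018], "twist": [0, 0, 0]}, {"xyz": [0.0013, 0, -0.0027], "twist": [0, 0, 0]}]}}

```text
time: 12.62
tool_pos: [0.5744, 0.0686, 0.1637]
ee_rot: [-1.136, -0.0, -1.545]
wrist_force: [0.0, 0.4, -0.2]
width: 0.0139
```

{"method": "step_arm", "body": {"commands": [{"xyz": [0.0008, 0, -0.0018], "twist": [0, 0, 0]}, {"xyz": [0.0008, 0, -0.0018], "twist": [0, 0, 0]}]}}

```text
time: 12.78
tool_pos: [0.5751, 0.0686, 0.1617]
ee_rot: [-1.136, -0.0, -1.545]
wrist_force: [-0.8, 1.1, -0.6]
width: 0.0143
```

{"method": "step_arm", "body": {"commands": [{"xyz": [0.0008, 0, -0.0018], "twist": [0, 0, 0]}, {"xyz": [0.0008, 0, -0.0018], "twist": [0, 0, 0]}]}}

```text
time: 12.95
tool_pos: [0.5761, 0.0686, 0.1606]
ee_rot: [-1.135, -0.0, -1.545]
wrist_force: [-1.0, -0.4, 0.5]
width: 0.0138
```

{"method": "step_arm", "body": {"commands": [{"xyz": [0.0008, 0, -0.0018], "twist": [0, 0, 0]}, {"xyz": [0.0008, 0, -0.0018], "twist": [0, 0, 0]}]}}

```text
time: 13.12
tool_pos: [0.5769, 0.0686, 0.1589]
ee_rot: [-1.135, -0.0, -1.545]
wrist_force: [-1.6, -0.0, 2.0]
width: 0.0137
```

{"method": "step_arm", "body": {"commands": [{"xyz": [0.0008, 0, -0.0018], "twist": [0, 0, 0]}, {"xyz": [0.0008, 0, -0.0018], "twist": [0, 0, 0]}]}}

```text
time: 13.28
tool_pos: [0.5778, 0.0686, 0.157]
ee_rot: [-1.135, -0.0, -1.545]
wrist_force: [-2.9, -0.4, 2.6]
width: 0.0139
```

{"method": "step_arm", "body": {"commands": [{"xyz": [0.0008, 0, -0.0018], "twist": [0, 0, 0]}, {"xyz": [0.0008, 0, -0.0018], "twist": [0, 0, 0]}]}}

```text
time: 13.45
tool_pos: [0.5786, 0.0686, 0.1552]
ee_rot: [-1.135, -0.0, -1.545]
wrist_force: [-2.6, -0.3, 4.1]
width: 0.0139
```

{"method": "step_arm", "body": {"commands": [{"xyz": [0.0004, 0, -0.0009], "twist": [0, 0, 0]}, {"xyz": [0.0004, 0, -0.0009], "twist": [0, 0, 0]}]}}

```text
time: 13.62
tool_pos: [0.5791, 0.0686, 0.1543]
ee_rot: [-1.135, -0.0, -1.545]
wrist_force: [-2.2, 0.4, 3.5]
width: 0.0139
```

{"method": "step_arm", "body": {"commands": [{"xyz": [0.0004, 0, -0.0009], "twist": [0, 0, 0]}, {"xyz": [0.0004, 0, -0.0009], "twist": [0, 0, 0]}]}}

```text
time: 13.78
tool_pos: [0.5795, 0.0686, 0.1533]
ee_rot: [-1.135, -0.0, -1.545]
wrist_force: [-3.8, -0.6, 2.9]
width: 0.0139
```

{"method": "step_arm", "body": {"commands": [{"xyz": [0.0004, 0, -0.0009], "twist": [0, 0, 0]}, {"xyz": [0.0004, 0, -0.0009], "twist": [0, 0, 0]}]}}

```text
time: 13.95
tool_pos: [0.5799, 0.0686, 0.1523]
ee_rot: [-1.135, -0.0, -1.545]
wrist_force: [-2.1, -0.0, 4.1]
width: 0.0139
```

```bash
python3 look.py 11
```

```text
[0.5799 0.0686 0.1523] [-1.1347 -0.0003 -1.5449] [-2.062  -0.0451  4.0627] 0.013853149151558757
tip [0.6199 0.0696 0.0664]
scene pred tip px [241.3544 201.8253] crop [131.1264 343.952 ]
top pred tip px [250.7401 166.2517] crop [ 97.4404 160.5104]
```

View pics/scene11.png

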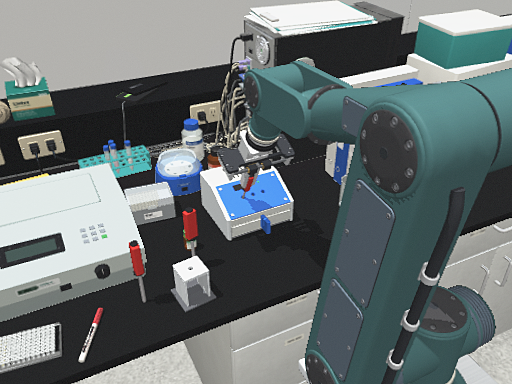

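{"method": "step_arm", "body": {"commands": [{"xyz": [0.0004, 0, -0.0009], "twist": [0, 0, 0]}, {"xyz": [0.0004, 0, -0.0009], "twist": [0, 0, 0]}]}}

```text
time: 14.22
tool_pos: [0.5803, 0.0686, 0.1515]
ee_rot: [-1.135, -0.0, -1.545]
wrist_force: [-3.2, 0.0, 4.5]
width: 0.0139
```

```bash
python3 look.py 12; python3 -c "
import cv2;cv2.imwrite('pics/s12.png',cv2.resize(cv2.imread('pics/scene12.png')[150:260,190:320],None,fx=5,fy=5))"
```

```text
[0.5803 0.0686 0.1515] [-1.1346 -0.0003 -1.5448] [-3.1535  0.0226  4.5232] 0.013871466571563613
tip [0.6203 0.0696 0.0656]
scene pred tip px [241.2996 201.9759] crop [130.7975 344.8557]
top pred tip px [250.7504 166.1652] crop [ 97.5022 159.991 ]
```

View pics/s12.png

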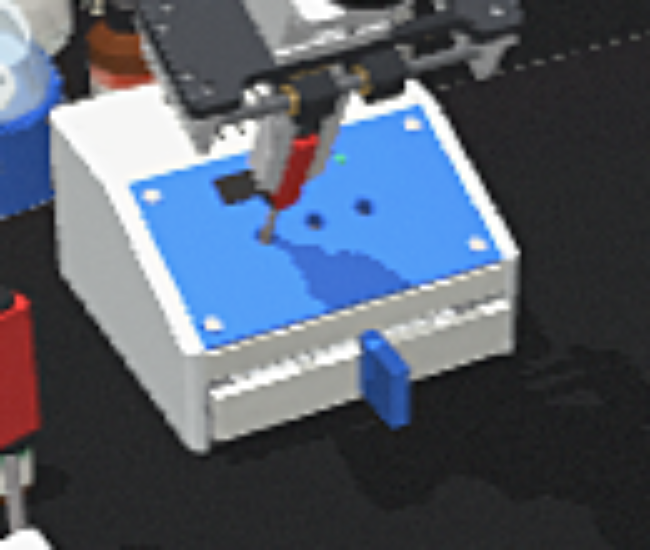

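{"method": "step_arm", "body": {"commands": [{"xyz": [0, 0, 0], "twist": [0, 0, 0]}, {"xyz": [0, 0, 0], "twist": [0, 0, 0]}, {"xyz": [0, 0, 0], "twist": [0, 0, 0]}]}}

```text
time: 14.57
tool_pos: [0.5802, 0.0686, 0.1516]
ee_rot: [-1.135, -0.0, -1.545]
wrist_force: [-2.9, 0.7, 4.5]
width: 0.014
```

```bash
python3 look.py 13; python3 -c "
import cv2;cv2.imwrite('pics/s13.png',cv2.resize(cv2.imread('pics/scene13.png')[150:260,190:320],None,fx=5,fy=5))"
```

```text
[0.5802 0.0686 0.1516] [-1.1347 -0.0003 -1.5449] [-2.9314  0.6882  4.4531] 0.013986808463090517
tip [0.6202 0.0696 0.0657]
scene pred tip px [241.3192 201.9678] crop [130.9154 344.8069]
top pred tip px [250.7523 166.1932] crop [ 97.5139 160.1595]
```

View pics/s13.png

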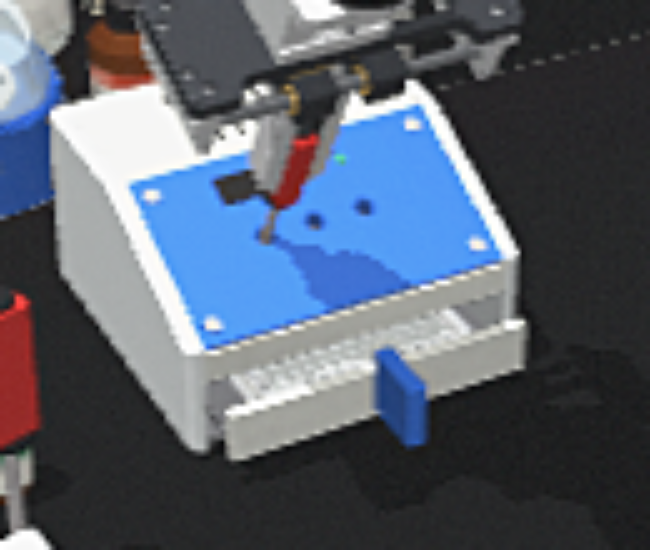

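{"method": "step_arm", "body": {"commands": [{"xyz": [-0.005, 0, 0.011], "twist": [0, 0, 0]}, {"xyz": [-0.013, 0, 0.029], "twist": [0, 0, 0]}, {"xyz": [-0.0222, 0, 0.05], "twist": [0, 0, 0]}, {"xyz": [-0.03, 0, 0.07], "twist": [0, 0, 0]}, {"xyz": [-0.03, 0, 0.1], "twist": [0, 0, 0]}, {"xyz": [-0.04, 0.01, 0.13], "twist": [0, 5, 0]}, {"xyz": [-0.05, 0.03, 0.158], "twist": [-0.5, 10, 1]}, {"xyz": [-0.07, 0.06, 0.158], "twist": [-1, 15, 3]}, {"xyz": [-0.09, 0.1, 0.158], "twist": [-1.5, 20, 4]}, {"xyz": [-0.11, 0.13, 0.158], "twist": [-1.7, 24, 5]}, {"xyz": [-0.13, 0.16, 0.158], "twist": [-1.7, 24.9, 5.5]}, {"xyz": [-0.13, 0.16, 0.158], "twist": [-1.7, 24.9, 5.5]}]}}

```text
time: 15.67
tool_pos: [0.4475, 0.233, 0.3085]
ee_rot: [-1.575, 0.005, -1.441]
wrist_force: [0.2, 0.7, -1.3]
width: 0.0138
```

```bash
python3 - <<'E'
from h import *
np.set_printoptions(precision=4,suppress=True)
p,R=cur(); T=np.c_[Rz(7)@[0,-1,0],[0,0,-1],Rz(7)@[1,0,0]]; print(np.linalg.det(T))
print(p,robot.get_obs()['ee_rot'],'twist',Ro.from_matrix(T@R.T).as_rotvec(degrees=True),'shift',np.array([.4145,.2893,.25])-p)
E
```

```text
1.0
[0.4475 0.233  0.3085] [-1.5751  0.0047 -1.4405] twist [-0.2341 -0.2778 -0.464 ] shift [-0.033   0.0563 -0.0585]
```

{"method": "step_arm", "body": {"commands": [{"xyz": [-0.02, 0.035, 0], "twist": [0, 0, 0]}, {"xyz": [-0.033, 0.056, -0.02], "twist": [0, 0, 0]}, {"xyz": [-0.033, 0.056, -0.058], "twist": [0, 0, 0]}, {"xyz": [-0.033, 0.056, -0.085], "twist": [0, 0, 0]}, {"xyz": [-0.033, 0.056, -0.085], "twist": [0, 0, 0]}, {"xyz": [-0.033, 0.056, -0.085], "twist": [0, 0, 0]}, {"xyz": [-0.033, 0.056, -0.085], "twist": [0, 0, 0]}]}}

```text
time: 16.25
tool_pos: [0.4179, 0.2844, 0.2262]
ee_rot: [-1.568, 0.003, -1.449]
wrist_force: [0.5, -0.3, -0.4]
width: 0.0137
```

```bash
cat > look2.py <<'E'
from h import *
import sys
np.set_printoptions(precision=4,suppress=True)
tag=sys.argv[1]
snap('scene','scene'+tag); p,R=cur(); tip=p+R[:,1]*L
T=np.c_[Rz(7)@[0,-1,0],[0,0,-1],Rz(7)@[1,0,0]]
print(p,robot.get_obs()['ee_rot'],robot.get_obs()['wrist_force'],'twist',Ro.from_matrix(T@R.T).as_rotvec(degrees=True),'tip',tip,proj('scene',tip))
im=cv2.imread(f'pics/scene{tag}.png'); x0,y0=165,230
cv2.imwrite(f'pics/m{tag}.png',cv2.resize(im[y0:y0+50,x0:x0+50],None,fx=12,fy=12,interpolation=cv2.INTER_NEAREST)); print('crop12',(proj('scene',tip)-[x0,y0]+.5)*12, 'below at .085',(proj('scene',[*tip[:2],.085])-[x0,y0]+.5)*12)
E
python3 look2.py 14
```

```text
[0.4183 0.2846 0.2271] [-1.5666  0.0038 -1.4487] [0.2058 0.0834 0.1508] twist [-0.2482  0.2145  0.0037] tip [0.4187 0.2851 0.1323] [189.9363 249.5443]
crop12 [305.2351 240.532 ] below at .085 [325.1505 432.9312]
```

View pics/m14.png

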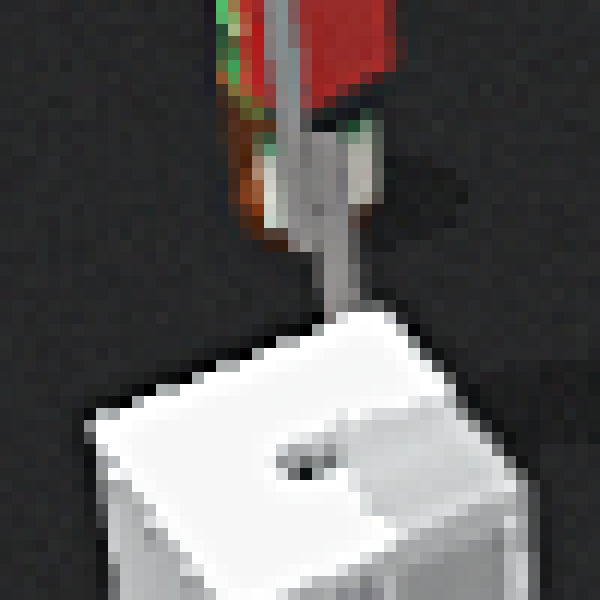

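{"method": "step_arm", "body": {"commands": [{"xyz": [-0.0042, 0.0051, 0], "twist": [-0.2, 0.2, 0]}, {"xyz": [-0.0042, 0.0051, -0.015], "twist": [-0.2, 0.2, 0]}, {"xyz": [-0.0042, 0.0051, -0.032], "twist": [-0.2, 0.2, 0]}, {"xyz": [-0.0042, 0.0051, -0.032], "twist": [-0.2, 0.2, 0]}, {"xyz": [-0.0042, 0.0051, -0.032], "twist": [-0.2, 0.2, 0]}, {"xyz": [-0.0042, 0.0051, -0.032], "twist": [-0.2, 0.2, 0]}]}}

```text
time: 16.8
tool_pos: [0.4135, 0.2901, 0.1942]
ee_rot: [-1.572, 0.0, -1.448]
wrist_force: [-0.6, 0.3, -0.1]
width: 0.0138
```

```bash
python3 look2.py 15
```

```text
[0.4136 0.2902 0.1943] [-1.5717  0.0006 -1.4479] [ 0.3575 -0.1933 -1.1884] twist [-0.0263 -0.0569 -0.044 ] tip [0.4135 0.2902 0.0995] [189.6819 262.841 ]
crop12 [302.1833 400.0923] below at .085 [308.3383 458.3411]
```

View pics/m15.png

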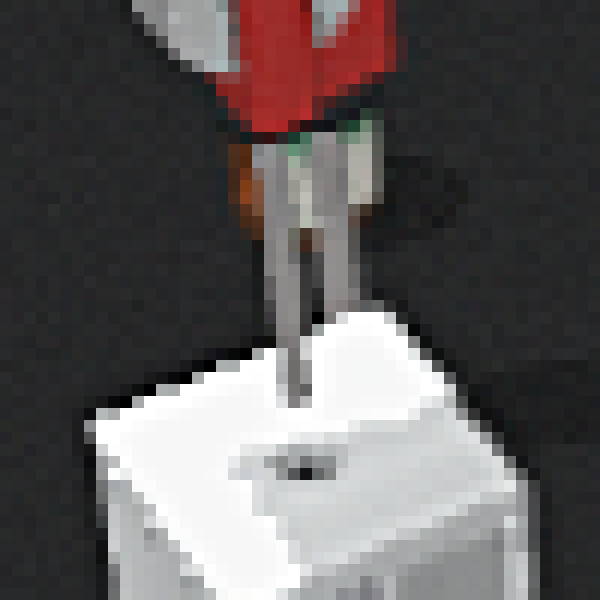

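{"method": "step_arm", "body": {"commands": [{"xyz": [0.0013, -0.0008, 0], "twist": [0, 0, 0]}, {"xyz": [0.0013, -0.0008, -0.01], "twist": [0, 0, 0]}, {"xyz": [0.0013, -0.0008, -0.017], "twist": [0, 0, 0]}, {"xyz": [0.0013, -0.0008, -0.02], "twist": [0, 0, 0]}, {"xyz": [0.0013, -0.0008, -0.02], "twist": [0, 0, 0]}]}}

```text
time: 17.27
tool_pos: [0.4133, 0.2884, 0.1706]
ee_rot: [-1.578, -0.002, -1.448]
wrist_force: [0.1, 0.7, -0.4]
width: 0.0139
```

{"method": "step_arm", "body": {"commands": [{"xyz": [0, 0, -0.005], "twist": [0, 0, 0]}, {"xyz": [0, 0, -0.01], "twist": [0, 0, 0]}, {"xyz": [0, 0, -0.01], "twist": [0, 0, 0]}]}}

```text
time: 17.52
tool_pos: [0.4136, 0.2886, 0.161]
ee_rot: [-1.577, -0.001, -1.448]
wrist_force: [0.7, -0.2, -1.3]
width: 0.0138
```

{"method": "step_arm", "body": {"commands": [{"xyz": [0, 0, -0.01], "twist": [0, 0, 0]}, {"xyz": [0, 0, -0.02], "twist": [0, 0, 0]}, {"xyz": [0, 0, -0.02], "twist": [0, 0, 0]}]}}

```text
time: 17.77
tool_pos: [0.4127, 0.2881, 0.1394]
ee_rot: [-1.579, -0.002, -1.448]
wrist_force: [-0.2, 0.1, -1.1]
width: 0.014
```

{"method": "step_arm", "body": {"commands": [{"xyz": [0, 0, -0.01], "twist": [0, 0, 0]}, {"xyz": [0, 0, -0.02], "twist": [0, 0, 0]}, {"xyz": [0, 0, -0.028], "twist": [0, 0, 0]}, {"xyz": [0, 0, -0.028], "twist": [0, 0, 0]}]}}

```text
time: 18.1
tool_pos: [0.4127, 0.2881, 0.1116]
ee_rot: [-1.579, -0.002, -1.448]
wrist_force: [0.1, -1.3, -1.6]
width: 0.0137
```

```bash
python3 look2.py 16
```

```text
[0.4133 0.2884 0.1128] [-1.5774 -0.0017 -1.4478] [ 1.2838  0.3245 -0.6949] twist [ 0.1438 -0.3649 -0.0459] tip [0.4127 0.2881 0.018 ] [193.4311 289.1459]
crop12 [347.173  715.7512] below at .085 [320.4795 457.7929]
```

View pics/m16.png

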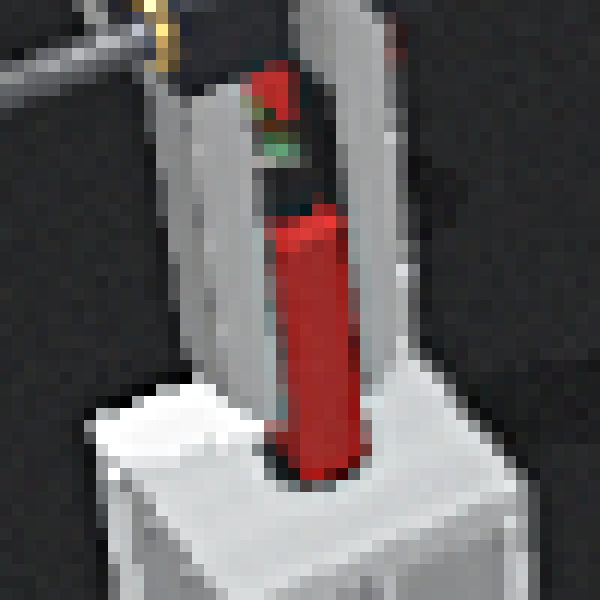

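{"method": "step_arm", "body": {"commands": [{"xyz": [0, 0, -0.002], "twist": [0, 0, 0]}, {"xyz": [0, 0, -0.002], "twist": [0, 0, 0]}, {"xyz": [0, 0, -0.002], "twist": [0, 0, 0]}]}}

```text
time: 18.4
tool_pos: [0.4144, 0.289, 0.1129]
ee_rot: [-1.574, -0.0, -1.448]
wrist_force: [-0.2, 0.3, -0.7]
width: 0.0137
```

{"method": "step_arm", "body": {"commands": [{"xyz": [0, 0, -0.001], "twist": [0, 0, 0]}, {"xyz": [0, 0, -0.001], "twist": [0, 0, 0]}, {"xyz": [0, 0, -0.001], "twist": [0, 0, 0]}]}}

```text
time: 18.65
tool_pos: [0.4142, 0.2889, 0.1116]
ee_rot: [-1.574, -0.0, -1.448]
wrist_force: [0.1, 0.6, 0.0]
width: 0.014
```

{"method": "step_arm", "body": {"commands": [{"xyz": [0, 0, -0.001], "twist": [0, 0, 0]}, {"xyz": [0, 0, -0.001], "twist": [0, 0, 0]}, {"xyz": [0, 0, -0.001], "twist": [0, 0, 0]}]}}

```text
time: 18.9
tool_pos: [0.4141, 0.2889, 0.1104]
ee_rot: [-1.575, -0.001, -1.448]
wrist_force: [0.2, 0.1, -1.3]
width: 0.014
```

{"method": "step_arm", "body": {"commands": [{"xyz": [0, 0, 0], "twist": [0, 0, 0]}, {"xyz": [0, 0, 0], "twist": [0, 0, 0]}, {"xyz": [0, 0, 0], "twist": [0, 0, 0]}]}}

```text
time: 19.15
tool_pos: [0.4142, 0.2889, 0.1105]
ee_rot: [-1.574, -0.001, -1.448]
wrist_force: [-0.2, 0.2, 0.3]
width: 0.0137
```

Release, modest opening.

{"method": "step_arm", "body": {"commands": [{"xyz": [0, 0, 0], "twist": [0, 0, 0]}, {"xyz": [0, 0, 0], "twist": [0, 0, 0]}, {"xyz": [0, 0, 0], "twist": [0, 0, 0]}, {"xyz": [0, 0, 0], "twist": [0, 0, 0]}, {"xyz": [0, 0, 0], "twist": [0, 0, 0]}], "fingers": 130}}

```text
time: 19.57
tool_pos: [0.4142, 0.2889, 0.1105]
ee_rot: [-1.574, -0.001, -1.448]
wrist_force: [-0.4, 0.5, -0.3]
width: 0.0435
```

{"method": "step_arm", "body": {"commands": [{"xyz": [0, 0, 0.01], "twist": [0, 0, 0]}, {"xyz": [0, 0, 0.03], "twist": [0, 0, 0]}, {"xyz": [0, 0, 0.07], "twist": [0, 0, 0]}, {"xyz": [0, 0, 0.11], "twist": [0, 0, 0]}, {"xyz": [0, 0, 0.15], "twist": [0, 0, 0]}, {"xyz": [0, 0, 0.15], "twist": [0, 0, 0]}]}}

```text
time: 20.07
tool_pos: [0.4172, 0.2906, 0.2714]
ee_rot: [-1.558, 0.006, -1.448]
wrist_force: [0.5, -0.1, 1.5]
width: 0.046
```

```bash
python3 look2.py 17; python3 - <<'E'
from h import *
np.set_printoptions(precision=4,suppress=True)
n='scene'; im=cv2.imread('pics/scene17.png'); d=np.load('pics/scene17.npy')
cv2.imwrite('pics/f17.png',cv2.resize(im[180:280,165:295],None,fx=6,fy=6,interpolation=cv2.INTER_NEAREST))
E
```

```text
[0.4163 0.2901 0.2674] [-1.5627  0.0041 -1.4477] [ 0.4501  0.8378 -0.8903] twist [-0.2882  0.4347 -0.0507] tip [0.417  0.2905 0.1726] [186.2721 236.4102]
crop12 [261.2647  82.9223] below at .085 [300.3459 447.4594]
```

View pics/f17.png

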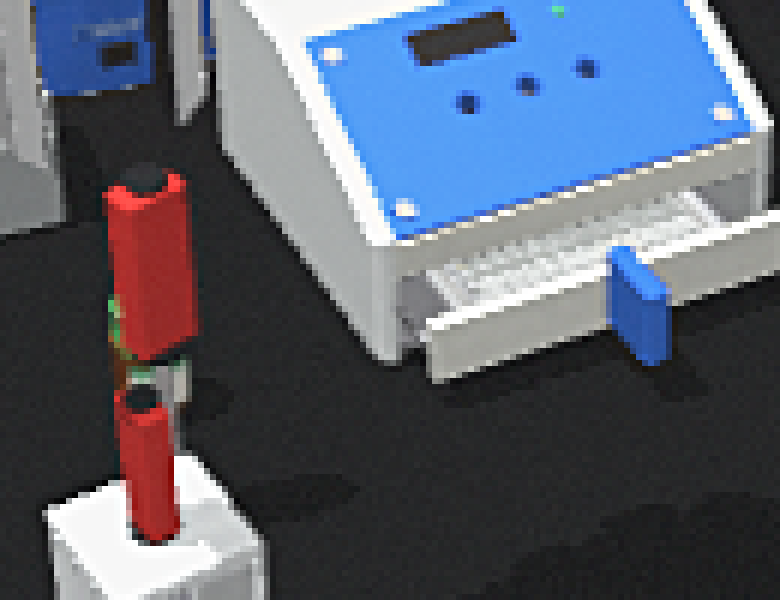

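```bash
python3 - <<'E'
from h import *
np.set_printoptions(precision=4,suppress=True)
snap('top','top17')
for n,f,box_ in(('top','top17',(188,215,245,275)),('scene','scene17',(218,245,262,282))):
    im=cv2.cvtColor(cv2.imread(f'pics/{f}.png'),cv2.COLOR_BGR2HSV); d=np.load(f'pics/{f}.npy')
    U,V=np.meshgrid(np.arange(512),np.arange(384)); W=world(n,U,V,d)
    m=np.zeros_like(d,bool); a,b,c,e=box_; m[a:b,c:e]=1
    m&=(im[...,0]>100)&(im[...,0]<125)&(im[...,1]>150)&(d>0)&(im[...,2]>60)
    P=W[m]; print(n,len(P),np.median(P,0),np.percentile(P,5,axis=0),np.percentile(P,95,axis=0))
    T=P[abs(P[:,2]-.058)<.008]; print(' top pts',len(T),T.mean(0) if len(T) else '',T.min(0),T.max(0))
im=cv2.imread('pics/top17.png'); cv2.imwrite('pics/t17.png',cv2.resize(im[145:225,200:310],None,fx=6,fy=6,interpolation=cv2.INTER_NEAREST))
E
```

```text
top 47 [0.4989 0.0383 0.0598] [ 0.4839  0.0316 -0.0014] [0.5157 0.0424 0.0615]
 top pts 37 [0.5026 0.0378 0.0596] [0.4855 0.0322 0.056 ] [0.519  0.0425 0.0632]
scene 148 [0.4938 0.0441 0.045 ] [0.4813 0.0165 0.0009] [0.5216 0.0475 0.0602]
 top pts 57 [0.4979 0.0424 0.0575] [0.4798 0.0362 0.051 ] [0.519  0.0481 0.0619]
```

View pics/t17.png

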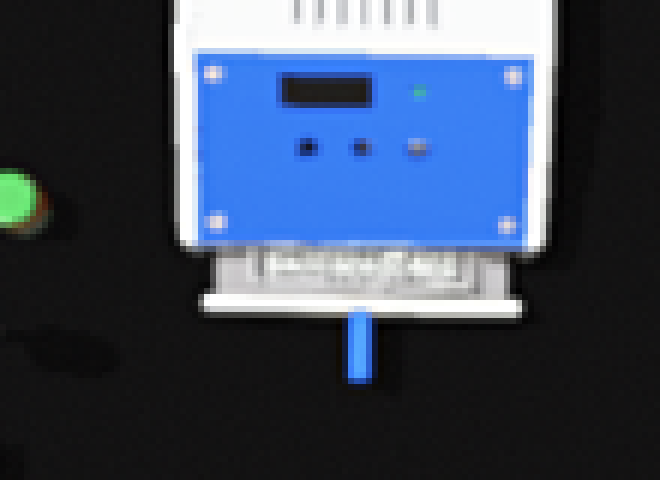

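{"method": "step_arm", "body": {"commands": [{"xyz": [0.02, -0.04, 0], "twist": [0, 0, -1]}, {"xyz": [0.03, -0.08, 0], "twist": [0, 0, -2]}, {"xyz": [0.045, -0.12, 0], "twist": [0, 0, -3]}, {"xyz": [0.06, -0.16, 0], "twist": [0, 0, -4]}, {"xyz": [0.075, -0.2, 0], "twist": [0, 0, -5.5]}, {"xyz": [0.085, -0.24, -0.01], "twist": [0, 0, -5.5]}, {"xyz": [0.085, -0.25, -0.04], "twist": [0, 0, -5.5]}, {"xyz": [0.085, -0.25, -0.08], "twist": [0, 0, -5.5]}, {"xyz": [0.085, -0.25, -0.12], "twist": [0, 0, -5.5]}, {"xyz": [0.085, -0.25, -0.12], "twist": [0, 0, -5.5]}, {"xyz": [0.085, -0.25, -0.12], "twist": [0, 0, -5.5]}, {"xyz": [0.085, -0.25, -0.12], "twist": [0, 0, -5.5]}]}}

```text
time: 21.17
tool_pos: [0.5001, 0.0391, 0.1421]
ee_rot: [-1.573, -0.001, -1.543]
wrist_force: [0.4, -0.8, 0.7]
width: 0.0461
```

```bash
python3 look2.py 18 | head -1;  python3 -c "
import cv2;cv2.imwrite('pics/s18.png',cv2.resize(cv2.imread('pics/scene18.png')[150:260,190:320],None,fx=5,fy=5))"
```

```text
[0.5012 0.0391 0.1437] [-1.569  -0.0009 -1.5432] [-0.5131 -0.3654  0.5924] twist [0.0436 0.1082 5.4162] tip [0.5014 0.0391 0.0489] [271.1431 227.7019]
```

View pics/s18.png

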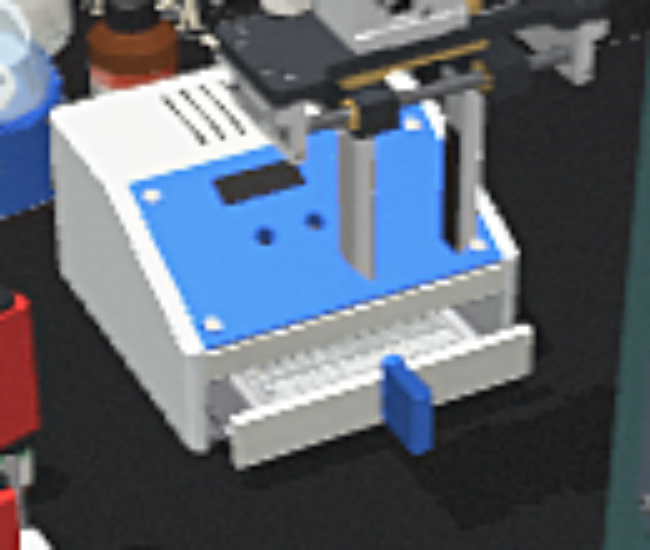

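{"method": "step_arm", "body": {"commands": [{"xyz": [0, 0, -0.03], "twist": [0, 0, 0]}, {"xyz": [-0.001, 0.001, -0.06], "twist": [0, 0, 0]}, {"xyz": [-0.001, 0.001, -0.09], "twist": [0, 0, 0]}, {"xyz": [-0.001, 0.001, -0.11], "twist": [0, 0, 0]}, {"xyz": [-0.001, 0.001, -0.11], "twist": [0, 0, 0]}]}}

```text
time: 21.63
tool_pos: [0.4975, 0.0403, 0.0293]
ee_rot: [-1.577, -0.0, -1.543]
wrist_force: [-0.3, 0.6, -0.3]
width: 0.0461
```

{"method": "step_arm", "body": {"commands": [{"xyz": [0, 0, 0], "twist": [0, 0, 0]}, {"xyz": [0, 0, 0], "twist": [0, 0, 0]}, {"xyz": [0, 0, 0], "twist": [0, 0, 0]}, {"xyz": [0, 0, 0], "twist": [0, 0, 0]}, {"xyz": [0, 0, 0], "twist": [0, 0, 0]}, {"xyz": [0, 0, 0], "twist": [0, 0, 0]}], "fingers": 255}}

```text
time: 22.13
tool_pos: [0.4993, 0.0383, 0.032]
ee_rot: [-1.572, -0.004, -1.544]
wrist_force: [-0.1, -4.6, 3.7]
width: 0.0121
```

{"method": "step_arm", "body": {"commands": [{"xyz": [-0.005, -0.0015, 0], "twist": [0, 0, 0]}, {"xyz": [-0.012, -0.0018, 0], "twist": [0, 0, 0]}, {"xyz": [-0.02, -0.002, 0], "twist": [0, 0, 0]}, {"xyz": [-0.02, -0.002, 0], "twist": [0, 0, 0]}]}}

```text
time: 22.47
tool_pos: [0.4777, 0.0379, 0.032]
ee_rot: [-1.573, -0.0, -1.544]
wrist_force: [-2.2, 0.4, 8.5]
width: 0.0118
```

{"method": "step_arm", "body": {"commands": [{"xyz": [-0.003, 0, 0], "twist": [0, 0, 0]}, {"xyz": [-0.006, -0.0002, 0], "twist": [0, 0, 0]}, {"xyz": [-0.006, -0.0002, 0], "twist": [0, 0, 0]}]}}

```text
time: 22.72
tool_pos: [0.4725, 0.0379, 0.032]
ee_rot: [-1.572, -0.0, -1.544]
wrist_force: [-0.3, -0.1, 6.3]
width: 0.0118
```

{"method": "step_arm", "body": {"commands": [{"xyz": [-0.003, 0, 0], "twist": [0, 0, 0]}, {"xyz": [-0.005, -0.0001, 0], "twist": [0, 0, 0]}, {"xyz": [-0.005, -0.0001, 0], "twist": [0, 0, 0]}]}}

```text
time: 22.97
tool_pos: [0.4677, 0.0378, 0.0319]
ee_rot: [-1.571, -0.0, -1.544]
wrist_force: [1.0, -0.8, 6.6]
width: 0.0116
```

{"method": "step_arm", "body": {"commands": [{"xyz": [-0.003, 0, 0], "twist": [0, 0, 0]}, {"xyz": [-0.005, -0.0001, 0], "twist": [0, 0, 0]}, {"xyz": [-0.005, -0.0001, 0], "twist": [0, 0, 0]}]}}

```text
time: 23.22
tool_pos: [0.4628, 0.0377, 0.0319]
ee_rot: [-1.571, -0.0, -1.544]
wrist_force: [-0.2, 0.3, 6.9]
width: 0.0116
```

{"method": "step_arm", "body": {"commands": [{"xyz": [-0.002, 0, 0], "twist": [0, 0, 0]}, {"xyz": [-0.004, -0.0001, 0], "twist": [0, 0, 0]}, {"xyz": [-0.004, -0.0001, 0], "twist": [0, 0, 0]}]}}

```text
time: 23.47
tool_pos: [0.4589, 0.0377, 0.032]
ee_rot: [-1.571, 0.0, -1.544]
wrist_force: [0.9, 0.5, 7.0]
width: 0.0122
```

{"method": "step_arm", "body": {"commands": [{"xyz": [-0.002, 0, 0], "twist": [0, 0, 0]}, {"xyz": [-0.004, -0.0001, 0], "twist": [0, 0, 0]}, {"xyz": [-0.004, -0.0001, 0], "twist": [0, 0, 0]}]}}

```text
time: 23.72
tool_pos: [0.4567, 0.0376, 0.032]
ee_rot: [-1.567, 0.0, -1.544]
wrist_force: [6.5, 0.8, 3.1]
width: 0.0115
```

```bash
python3 look2.py 19 | head -1;  python3 -c "
import cv2;cv2.imwrite('pics/s19.png',cv2.resize(cv2.imread('pics/scene19.png')[150:280,170:320],None,fx=5,fy=5))"
```

```text
[0.4567 0.0376 0.032 ] [-1.567   0.0002 -1.5443] [6.1208 0.2919 2.7528] twist [-0.0256  0.2178  5.4847] tip [ 0.457   0.0377 -0.0628] [278.6962 269.7365]
```

View pics/s19.png

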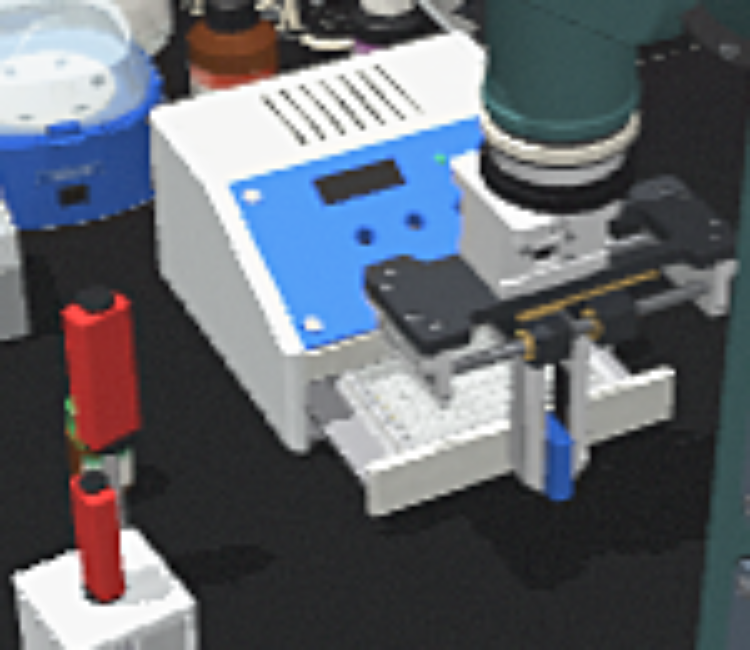

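{"method": "step_arm", "body": {"commands": [{"xyz": [-0.0015, 0, 0], "twist": [0, 0, 0]}, {"xyz": [-0.0015, 0, 0], "twist": [0, 0, 0]}, {"xyz": [-0.0015, 0, 0], "twist": [0, 0, 0]}]}}

```text
time: 24.02
tool_pos: [0.4566, 0.0376, 0.032]
ee_rot: [-1.564, 0.0, -1.544]
wrist_force: [9.8, 1.5, -0.1]
width: 0.0115
```

{"method": "step_arm", "body": {"commands": [{"xyz": [0.001, 0, 0], "twist": [0, 0, 0]}, {"xyz": [0.001, 0, 0], "twist": [0, 0, 0]}, {"xyz": [0.001, 0, 0], "twist": [0, 0, 0]}, {"xyz": [0.001, 0, 0], "twist": [0, 0, 0]}, {"xyz": [0.001, 0, 0], "twist": [0, 0, 0]}], "fingers": 120}}

```text
time: 24.43
tool_pos: [0.4527, 0.0373, 0.0299]
ee_rot: [-1.576, -0.0, -1.544]
wrist_force: [0.0, -0.1, 0.5]
width: 0.042
```

{"method": "step_arm", "body": {"commands": [{"xyz": [0, 0, 0.02], "twist": [0, 0, 0]}, {"xyz": [0, 0, 0.05], "twist": [0, 0, 0]}, {"xyz": [0, 0, 0.09], "twist": [0, 0, 0]}, {"xyz": [-0.03, -0.03, 0.13], "twist": [0, 0, 0]}, {"xyz": [-0.06, -0.07, 0.17], "twist": [0, 0, 0]}, {"xyz": [-0.09, -0.1, 0.2], "twist": [0, 0, 0]}, {"xyz": [-0.09, -0.1, 0.2], "twist": [0, 0, 0]}, {"xyz": [-0.09, -0.1, 0.2], "twist": [0, 0, 0]}, {"xyz": [-0.09, -0.1, 0.2], "twist": [0, 0, 0]}]}}

```text
time: 25.18
tool_pos: [0.3638, -0.064, 0.2326]
ee_rot: [-1.569, -0.002, -1.547]
wrist_force: [0.2, 0.8, -0.1]
width: 0.0499
```

```bash
python3 - <<'E'
from h import *
np.set_printoptions(precision=4,suppress=True)
o=robot.get_obs(); print(o['time'],o['tool_pos'],o['width'],o['wrist_force'])
snap('scene','sceneF'); snap('top','topF')
U,V=np.meshgrid(np.arange(512),np.arange(384))
for f in('top0','top17','topF'):
    im=cv2.cvtColor(cv2.imread(f'pics/{f}.png'),cv2.COLOR_BGR2HSV); d=np.load(f'pics/{f}.npy'); W=world('top',U,V,d)
    m=(im[...,0]>100)&(im[...,0]<125)&(im[...,1]>150)&(d>0)&(abs(W[...,2]-.06)<.006)&(abs(W[...,1]-.038)<.02)&(W[...,0]>.4)&(W[...,0]<.56)
    P=W[m]; print(f,len(P),P.min(0),P.max(0))
for k in('scene','top'):
    a=cv2.imread(f'pics/{k}F.png'); cv2.imwrite(f'pics/{k}Fc.png',cv2.resize(a[140:290,130:390],None,fx=3,fy=3,interpolation=cv2.INTER_CUBIC))
E
```

```text
25.1833 [ 0.3638 -0.064   0.2326] 0.04993915805389224 [ 0.196   0.7805 -0.0564]
top0 44 [0.5155 0.0326 0.055 ] [0.5527 0.0434 0.0653]
top17 37 [0.4855 0.0322 0.056 ] [0.519  0.0425 0.0632]
topF 33 [0.4425 0.0338 0.0551] [0.4757 0.0414 0.0624]
```

View pics/sceneFc.png

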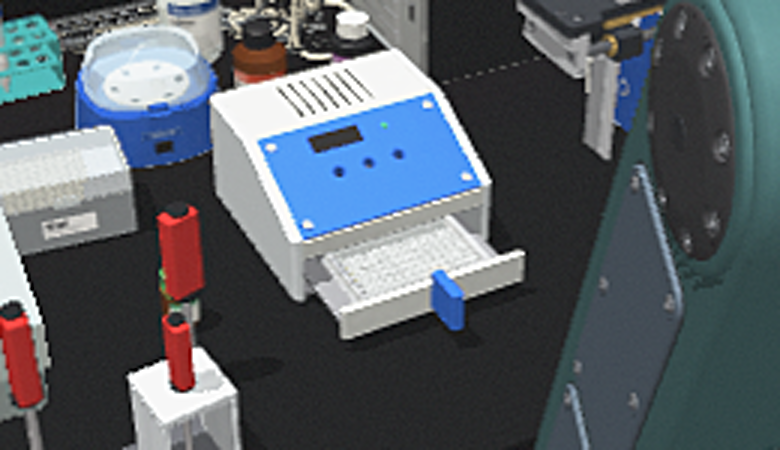

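View pics/topFc.png

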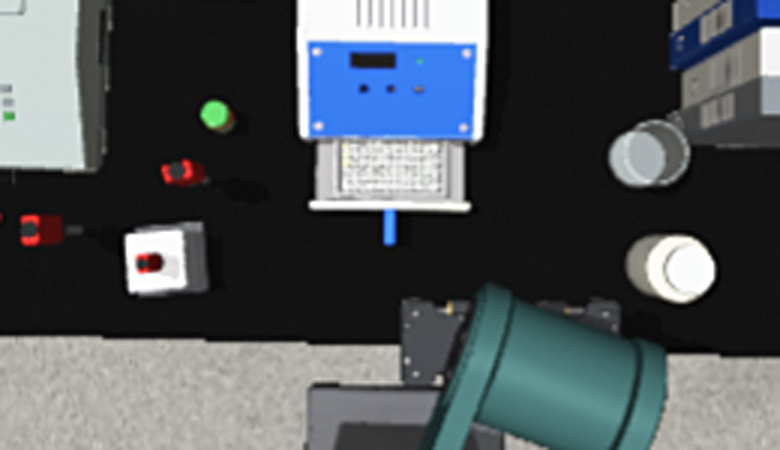

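{"method": "step_arm", "body": {"commands": [{"xyz": [0, 0, 0], "twist": [0, 0, 0]}, {"xyz": [0, 0, 0], "twist": [0, 0, 0]}, {"xyz": [0, 0, 0], "twist": [0, 0, 0]}]}}

```text
time: 25.53
tool_pos: [0.3636, -0.0618, 0.2288]
ee_rot: [-1.578, 0.001, -1.542]
wrist_force: [0.2, 0.1, 0.6]
width: 0.0497
```

```bash
python3 -c "
from bench import robot
print(robot.close_job())"
```

```text
the job is handed in; nothing more can be done
None
```

I handed the job in at about 25.5 s with the tray out at its stop and the pin back upright in its stand. No verdict was reported.

- **Finding the latch:** I took the smallest of the three red-handled pins, the one in the stand. I first tried hole_a, where the top camera showed something bright, but it was empty: no force down to about 40 mm. That bright patch was not the paddle. In hole_b I felt the paddle and pressed it about 10 mm, with roughly 5 to 6 N at the wrist, until the tray sprang out with the rod still in the hole.
- **Pin:** I put it back upright in its stand, with the shoulder down on the top plate. The last pictures show it standing there. I checked this by eye only and did not measure the tilt.
- **Tray:** I pulled the fin until it met the stop, where the force rose to about 10 N. In the top camera the fin moved 73 mm by its front edge and 77 mm by its rear edge, against 75 mm at the stop.
- **Bystanders and gripper:** The bottle, beaker and vial were standing where they should be in the last pictures. I did not measure their positions. The gripper was open and clear of everything at hand-in.

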